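# Bench furnace change-over: fired bars out, pressed discs in

### The job

The furnace run is over: slide the bench furnace back along its guide rods until it is hard against the park stop, put every fired bar from the ceramic paddle into the open top drawer of the specimen cabinet, and lay every pressed disc waiting on the setter tile flat on the paddle instead. Finish with the drawer pushed fully shut and the furnace slid fully home against its flange, over the loaded paddle. Never let the furnace slam, and leave everything else on the bench where it is.

Things in the scene. Friction and masses are not known exactly. Their poses are not given: they have to be found in the camera images.
- furnace (a joint): sliding furnace on its guide rods, in m: 0 = fully home, mouth against the steel flange of the head; 0.215 = parked hard against the rubber bumpers of the park stop, paddle uncovered. It grows along +y of paddle, has about 4 N of friction and light damping (14 N s/m), moves 4 kg, and stays where it is left.
- furnace_handle (a point): centre of the black upright pull handle on top of the furnace, a stub 25 mm in diameter reaching from 194 to 242 mm above the bench, free on all sides; this point is 219 mm above the bench. It moves with the furnace, a cream cylinder 144 mm in diameter and 235 mm long (highest part but the handle: 190 mm above the bench), whose 84 mm bore passes over the paddle. Axes as paddle.
- paddle (a point): centre of the inner floor of the white ceramic paddle, a fixed tray cantilevered from the head, 106 mm above the bench. Inside: 62 mm along x, 190 mm along y; rims 4 mm thick stand 10 mm above the floor. +y is level, along the guide rods from the head towards the park stop; z up. With the furnace parked its mouth is 11 mm beyond the tray's +y end.
- analyser: fixed bed of the furnace, grey, 150 mm along x, 25 mm high, from y = -270 to 330 mm; origin at bench level, the paddle's centre is at (0, -51, 106) mm. On it: the head, a light grey box y = -270 to -170 mm, 170 mm high, with a round steel flange 180 mm high up to y = -160 mm; two guide rods; the park stop at +y. Axes as paddle.
- cabinet_drawer0 (a joint): opening of the cabinet's top drawer in m: 0 = shut, 0.134 = as far as it goes. It starts 0.105 to 0.130 open, moves with about 1 N of friction and stays where it is left.
- drawer_floor (a point): centre of the inner floor of the top drawer, 80 mm above the bench, moving with it. Inside: 77 mm to each side along x, 94 mm along y; the 6 mm walls stand 38 mm above the floor. -x points out of the cabinet, z up. With the drawer open by q m only x = -0.077 to q - 0.083 lies outside the cabinet, open from above; the rest is under the cabinet's top, 140 mm above the bench.
- cabinet_drawer0_handle (a point): middle of the top drawer's handle, a level steel bar 11 mm thick and 115 mm long along y, 35 mm in front of the drawer's front panel (15 mm thick, 55 mm high), 103 mm above the bench; it moves with the drawer. Axes as drawer_floor.
- tile: white ceramic setter tile fixed on the bench, 75 mm along its x by 210 mm along its y, 8 mm thick; origin under its centre.
- bar1_c (a point): centre of a fired ceramic bar, plain brown-grey, 50 x 20 x 14 mm (its x, y, z), 50 g; at the start it lies on the paddle, across it. Absent in some runs.
- bar2_c (a point): centre of another such fired bar; it may be absent.
- bar3_c (a point): centre of another such fired bar; it may be absent.
- disc1_c (a point): centre of a pressed disc, plain grey, 32 mm in diameter, 16 mm thick, 40 g, z its axis; at the start it lies flat on the setter tile. Absent in some runs.
- disc2_c (a point): centre of another such disc; it may be absent.
- disc3_c (a point): centre of another such disc; it may be absent.
- beaker: a clear glass beaker, 66 mm across, 85 mm tall; origin under its centre. Not part of the job, to be left alone.
- mortar: a white porcelain mortar, 100 mm across, 48 mm tall; origin under its centre. Not part of the job, to be left alone.
- reagent: an amber glass bottle, 64 mm across, 140 mm tall; origin under its centre. Not part of the job, to be left alone.
- tongs: steel crucible tongs lying on the bench, 220 mm long; origin under its centre. Not part of the job, to be left alone.
- jar: a small clear jar, 56 mm across, 60 mm tall; origin under its centre. Not part of the job, to be left alone.

How it is judged:
On the way, in this order (a step that is already met when the one before it is completed fails the run):
1. the furnace is hard against its park stop (value of joint furnace above 0.21 m), for 0.2 s.
2. every bar lies in the drawer and every disc lies flat on the paddle (x of bar1_c in the frame of drawer_floor between -0.078 and 0.078 m and y of bar1_c in the frame of drawer_floor between -0.095 and 0.095 m and z of bar1_c in the frame of drawer_floor between 0 and 0.03 m and x of bar2_c in the frame of drawer_floor between -0.078 and 0.078 m and y of bar2_c in the frame of drawer_floor between -0.095 and 0.095 m and z of bar2_c in the frame of drawer_floor between 0 and 0.03 m and x of bar3_c in the frame of drawer_floor between -0.078 and 0.078 m and y of bar3_c in the frame of drawer_floor between -0.095 and 0.095 m and z of bar3_c in the frame of drawer_floor between 0 and 0.03 m and x of disc1_c in the frame of paddle between -0.031 and 0.031 m and y of disc1_c in the frame of paddle between -0.096 and 0.096 m and z of disc1_c in the frame of paddle between 0.004 and 0.011 m and x of disc2_c in the frame of paddle between -0.031 and 0.031 m and y of disc2_c in the frame of paddle between -0.096 and 0.096 m and z of disc2_c in the frame of paddle between 0.004 and 0.011 m and x of disc3_c in the frame of paddle between -0.031 and 0.031 m and y of disc3_c in the frame of paddle between -0.096 and 0.096 m and z of disc3_c in the frame of paddle between 0.004 and 0.011 m), for 0.3 s.
At the end, for the whole second after the job is handed in: Furnace home to within 5 mm; top drawer shut to within 6 mm; every bar present in that drawer, its centre less than 30 mm above the drawer floor; every disc present flat on the paddle inside its rims, its centre 4 to 11 mm above the paddle floor; all at rest (all of step 2 and value of joint furnace below 0.005 m and value of joint cabinet_drawer0 below 0.006 m and linear speed of each of bar1, bar2, bar3, disc1, disc2, disc3 below 0.02 m/s); the robot touches nothing.
It fails at once if the furnace is slammed: it moves faster than 0.4 m/s (velocity of joint furnace above 0.4 m/s or velocity of joint furnace below -0.4 m/s).
It fails at once if something that is not part of the job is moved by more than 30 mm (distance of any of beaker, mortar, reagent, tongs, jar from where it was at the start of the episode above 0.03 m).
Of bar1, bar2, bar3 only 2 to 3 are there at a start; the rules pass over those that are not, and their reading is None.
Of disc1, disc2, disc3 only 2 to 3 are there at a start; the rules pass over those that are not, and their reading is None.
At some moment in a run one of disc1, disc2, disc3 may be knocked a few centimetres aside while the robot is not near it.
Once in a run the grip may slacken for a moment while it holds something.
It also fails if it takes over 210 s, if anything falls off the work surface, if the arm or the gripper's body presses on something with over 40 N, if the wrist force passes 120 N, or if a joint passes its speed limit or range.

### The arm

A 6-joint arm with a two-finger parallel gripper is mounted at the origin on the work surface. World frame = base frame: x ahead of the robot, y to its left, z up, the work surface at z = 0. Lengths are in m, angles in rad, forces in N, time in s.
With the tool pointing down it reaches from about 0.3 to 0.85 m from the base axis. Payload 5.4 kg.
Tool frame: the origin (TCP) lies on the centre line of the jaws, within the pads' length; the fingertips stand bot.tcp_to_tips ahead of it and the grasp point (between the pads) lies 5 mm behind it (bot.tcp_to_tips is the distance from the TCP to the fingertips, in m); z points along the fingers, y is the direction in which the jaws open and shut (so a half turn about z gives the same grasp; the last joint's range is limited). The gripper opens to 85 mm and grips with 20 to 120 N. Pads are 22 mm wide; open, the fingers measure 114 mm over their backs; the gripper's body (76 mm by 85 mm) begins 54 mm behind the grasp point. The pads swing forward as they close: fully open they stand 13 mm farther back than shut.
Start: joints at [-1.324, 0.158, 1.597, -0, 1.386, -0.21], TCP at [0.254, -0.516, 0.217] pointing down, gripper open.
Joint ranges: [-2.91, 2.91], [-0.94, 2.29], [0.18, 2.7], [-1.29, 4.43], [0.17, 2.64], [-3, 3]. Speed limits (rad/s): [2.57, 2.57, 3.14, 3.14, 3.14, 3.14].

### API

Orientations are given as a rotation vector (axis times angle).
In Python, from station import bot, cams gives the robot as it stands.
- The arm moves only by the tool jog_arm, never from a script. Its argument "steps" is a list that holds one entry, the list of rows, each a list of 7 numbers: the opening, from 0 (shut) to 1 (fully open), then the shift along the tool's x, y, z in mm, then the turn, a rotation vector about the tool's x, y, z in degrees. A call has 1 to 8 rows; each row shifts and turns the commanded pose from where the row before left it, along the tool's axes as they then stand; what a row does not reach is not made up. A row lasts 1/8 s, in which the tool goes at most 62.5 mm and 10.7 degrees, less where a joint would pass 70% of its speed; a pose out of reach is approached as far as the arm can. A call with a gripper value outside its range is refused whole. The fingers move at their own pace and stop on an object; "newtons" is the grip in N (left out, the last holds). Time passes only in rows, so rows that do not move let the fingers close. It gives the time, the measured TCP pose, the force and the opening at its end, in the units of the state.
- bot.observe(): the state, without advancing time (a new reading comes with each control period).
- cams.get_image(name): name is "scene" or "top"; returns (picture, depth): 384x512x3 uint8, red, green, blue; 384x512 float32, m along the optical axis (not along the pixel's ray), 0 where there is no reading.
- cams.get_calibration(name): a dict with "mtx" (3x3 intrinsics, pixels), "k1" (the pictures are not rectified: a ray, as slopes to the right and down, at radius r is drawn at 1 + k1 r^2 times it, then the intrinsics apply), "R" (3x3) and "t" (3): a world point X has camera coordinates R X + t. Camera axes: x right, y down, z forward; pixel columns grow to the right and rows downward; lengths in m; the calibration is good to about 2 mm. A picture is of the moment at which its call begins. get_calibration takes no time and is no camera call.
- bot.job_done(): hands the job in, once; it reports no verdict.
The state is a dict: "t": time; "joints": joint angles; "joint_velocities": joint speeds; "joint_torque": joint torques, N m; "eef_pos": TCP position; "tcp_rot": TCP orientation; "ft_force": force on the tool from outside, world axes, zero at the start; "wrist_torque": the same for the moment, N m; "opening": opening from 0.0 (shut) to 1.0 (fully open).
Only numpy, scipy, OpenCV 4.12 (cv2) and the standard library are available. Lean on these libraries where they do the work, as an engineer would, in place of code of your own. Each camera call takes 0.05 s, during which the arm holds its last target. There are 200 camera calls.

## Working session

There is one attempt and no reset: what is moved stays moved. The work goes in short steps, Python scripts to look and compute and a tool call to move; the robot and the scene stay as the last step left them, time stands still between calls to the robot, and variables do not carry over. Pictures are saved under pics/ and viewed, about 12 in all and at most 16, crops included, and the job is handed in when it is done.

Besides the shell and the picture viewer there is one more tool, called after ">>>" in YAML: its name, and indented under it one key for each argument. jog_arm: Moves the arm, as the interface text tells. Its arguments: {"type":"object","properties":{"steps":{"type":"array","items":{"type":"array","items":{"type":"array","items":{"type":"number"}}}},"newtons":{"type":"number"}},"required":["steps"]}

```bash
mkdir -p pics; ls
python3 - <<'E'
from station import bot,cams
import cv2
print(bot.observe(), bot.tcp_to_tips)
for n in("scene","top"):
    p,d=cams.get_image(n); cv2.imwrite(f"pics/{n}0.png",p[:,:,::-1]); c=cams.get_calibration(n); print(n,c, d.min(),d.max())
E
```

```text
pics
{'t': 0.0, 'joints': array([-1.32410527e+00,  1.59087042e-01,  1.59824556e+00,  1.42705733e-05,
        1.38622426e+00, -2.10148111e-01]), 'joint_velocities': array([ 7.62139885e-04,  5.26489773e-04, -1.55488917e-03, -2.03031361e-06,
       -1.47388627e-03,  3.40677729e-04]), 'joint_torque': array([ 4.59339153e-04, -3.96010888e+01, -3.31423438e+01, -1.65941533e-04,
        8.64593050e-03,  1.30015039e-06]), 'eef_pos': array([ 0.25344075, -0.51541907,  0.21648893]), 'tcp_rot': array([-3.05807911e+00, -7.10928555e-01,  3.43219545e-05]), 'ft_force': array([ 0.11905876, -0.16840064,  0.04468701]), 'wrist_torque': array([-0.0098605 , -0.04666886,  0.00693257]), 'opening': 0.9957517623726508} 0.014
scene {'mtx': array([[355.11580481,   0.        , 250.00264026],
       [  0.        , 355.11580481, 196.37766111],
       [  0.        ,   0.        ,   1.        ]]), 'k1': -0.01902530445266975, 'R': array([[-0.99338654,  0.11470258, -0.00514794],
       [ 0.07416297,  0.60677248, -0.79140825],
       [-0.08765294, -0.78655609, -0.61126629]]), 't': array([0.54226655, 0.0214155 , 1.45063498])} 0.0 3.969637
top {'mtx': array([[385.83334048,   0.        , 250.02971397],
       [  0.        , 385.83334048, 187.82975887],
       [  0.        ,   0.        ,   1.        ]]), 'k1': -0.011081786479276773, 'R': array([[ 0.01994647, -0.99977928,  0.00659734],
       [-0.98372435, -0.02080388, -0.17847579],
       [ 0.17857365, -0.00293   , -0.98392219]]), 't': array([0.05524453, 0.56571652, 1.0841476 ])} 0.0 2.1681283
```

View pics/scene0.png

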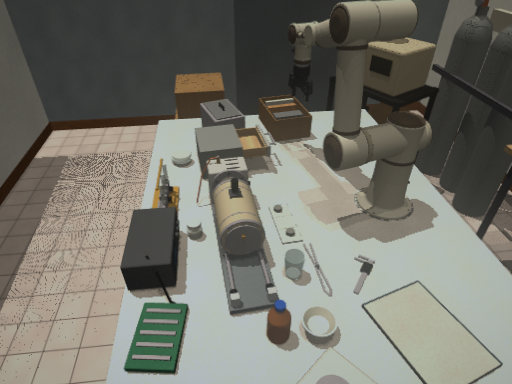

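View pics/top0.png

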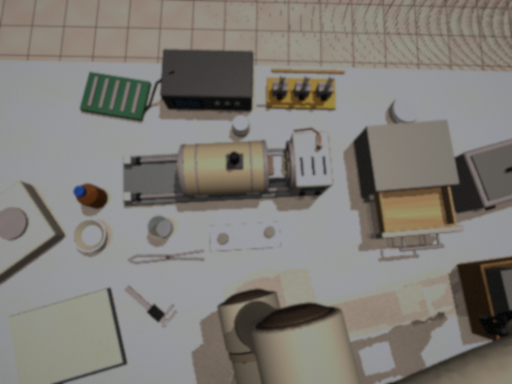

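Scene: furnace mid-way on rods (top view handle at 235,160; head 310,160; park stop left ~130,180), two discs on the tile at (223,238) and (269,232), drawer open at (415,212), handle bar ~(415,243).

```bash
cat > h.py <<'E'
import numpy as np, cv2
from station import bot,cams
from scipy.spatial.transform import Rotation as Ro
def rays(n,uv):
    c=cams.get_calibration(n); uv=np.atleast_2d(np.array(uv,float))
    q=(uv-c["mtx"][:2,2])/c["mtx"][0,0]; p=q.copy()
    for _ in range(8): p=q/(1+c["k1"]*(p**2).sum(1,keepdims=True))
    return np.c_[p,np.ones(len(p))]@c["R"], -c["R"].T@c["t"]
def onplane(n,uv,z):
    d,o=rays(n,uv); return o+d*((z-o[2])/d[:,2:])
def cloud(n,dep):
    v,u=np.mgrid[:384,:512]; d,o=rays(n,np.c_[u.ravel(),v.ravel()])
    return (o+d*dep.reshape(-1,1)).reshape(384,512,3)
def proj(n,X):
    c=cams.get_calibration(n); p=np.atleast_2d(X)@c["R"].T+c["t"]; p=p[:,:2]/p[:,2:]
    return p*(1+c["k1"]*(p**2).sum(1,keepdims=True))*c["mtx"][0,0]+c["mtx"][:2,2]
def look(tag,box,n="top",k=4):
    p,d=cams.get_image(n); a,b,e,f=box
    cv2.imwrite(f"pics/{tag}.png",cv2.resize(p[b:f,a:e,::-1],None,fx=k,fy=k,interpolation=cv2.INTER_CUBIC)); return p,d
def tilt():
    s=bot.observe(); R=Ro.from_rotvec(s["tcp_rot"]).as_matrix(); return s,R
E
python3 - <<'E'
from h import *
np.set_printoptions(precision=4,suppress=True)
p,d=look("c1",(120,120,320,260)); np.save("d.npy",d);np.save("p.npy",p)
C=cloud("top",d)
hsv=cv2.cvtColor(p,cv2.COLOR_RGB2HSV)
# handle top
m=(C[...,2]>.23)&(C[...,2]<.25)
m[:, :200]=0; m[:,270:]=0; m[:130]=0; m[190:]=0
ys,xs=np.nonzero(m); print("handle",len(xs),xs.mean(),ys.mean(),C[m].mean(0))
for name,uv in dict(disc1=(223,238),disc2=(269,232),furn=(210,165),head=(310,175),paddle=(275,165),paddle2=(280,170),drawer=(415,210),cab=(410,140),handle=(415,243),bench=(300,220)).items():
    print(name,C[uv[1],uv[0]])
# heads box top & cabinet rects
for nm,zlo,zhi,bx in(("head",.16,.175,(285,120,345,205)),("cabtop",.13,.15,(340,110,470,210)),("bed",.018,.03,(110,130,345,215))):
    mm=np.zeros(d.shape,np.uint8);a,b,e,f=bx; mm[b:f,a:e]=((C[b:f,a:e,2]>zlo)&(C[b:f,a:e,2]<zhi))
    q=C[mm>0]; r=cv2.minAreaRect(q[:,:2].astype(np.float32)); print(nm,len(q),r)
# tile white and discs
mm=np.zeros(d.shape,np.uint8);mm[210:260,195:300]=((C[210:260,195:300,2]>.018)&(C[210:260,195:300,2]<.035)); 
n,l,st,c=cv2.connectedComponentsWithStats(mm)
for i in range(1,n):
    if st[i,4]>15: print("disc",st[i],C[l==i].mean(0))
mm[:]=0;mm[200:260,350:480]=((C[200:260,350:480,2]>.09)&(C[200:260,350:480,2]<.125))
q=C[mm>0];print("drawer",len(q),q.min(0),q.max(0),cv2.minAreaRect(q[:,:2].astype(np.float32)))
E
```

```text
handle 81 234.2469135802469 155.62962962962962 [0.6105 0.1082 0.2397]
disc1 [0.4176 0.1431 0.0262]
disc2 [0.438  0.0082 0.0243]
furn [0.5991 0.1734 0.1824]
head [ 0.581  -0.091   0.1684]
paddle [ 0.6208 -0.0021  0.1091]
paddle2 [ 0.607  -0.0164  0.1074]
drawer [ 0.5053 -0.4054  0.0773]
cab [ 0.6933 -0.3757  0.1387]
handle [ 0.4155 -0.4351 -0.0038]
bench [ 0.4778 -0.0869 -0.0009]
head 1991 ((0.6291610598564148, -0.09005159884691238), (0.15538355708122253, 0.11104138195514679), 3.978125810623169)
cabtop 5601 ((0.6558146476745605, -0.39765065908432007), (0.18628089129924774, 0.2733258306980133), 6.093546390533447)
bed 2821 ((0.6404903531074524, 0.15455308556556702), (0.21536566317081451, 0.5950168967247009), 4.447617530822754)
disc [265 226  11  11  90] [0.4409 0.0058 0.0237]
disc [218 233  11  11  91] [0.4186 0.1431 0.0233]
drawer 989 [ 0.3881 -0.5692  0.09  ] [ 0.5342 -0.2881  0.125 ] ((0.4607633054256439, -0.4288114905357361), (0.14254239201545715, 0.28231701254844666), 0.9730854630470276)
```

View pics/c1.png

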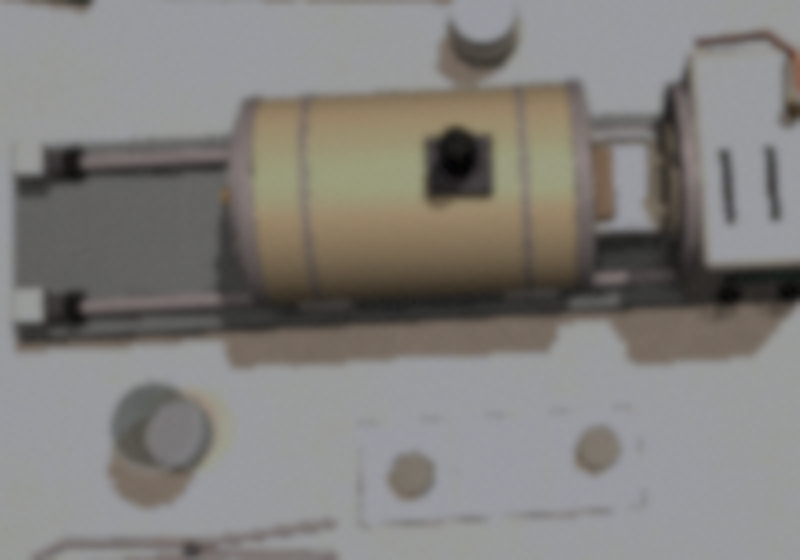

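Run:
```python
from h import *
np.set_printoptions(precision=4,suppress=True)
d=np.load("d.npy");p=np.load("p.npy");C=cloud("top",d)
def rect(nm,zlo,zhi,bx):
    a,b,e,f=bx; mm=np.zeros(d.shape,np.uint8); mm[b:f,a:e]=((C[b:f,a:e,2]>zlo)&(C[b:f,a:e,2]<zhi))
    mm=cv2.morphologyEx(mm,cv2.MORPH_OPEN,np.ones((3,3)))
    n,l,st,c=cv2.connectedComponentsWithStats(mm); i=1+np.argmax(st[1:,4])
    q=C[l==i]; print(nm,st[i],q[:,2].mean(),cv2.minAreaRect(q[:,:2].astype(np.float32)))
rect("head",.155,.178,(285,120,345,205)); rect("cab",.13,.15,(340,110,470,210)); rect("bed",.018,.032,(110,130,180,215))
rect("drawerfloor",.07,.09,(370,185,460,240)); rect("drawerrim",.105,.13,(370,200,470,245)); rect("dhandle",.09,.115,(370,232,470,255)); rect("tile",.004,.0135,(200,215,290,255))
# furnace ridge: for each column crest -> highest points
m=np.zeros(d.shape,bool); m[135:205,180:268]=1; m&=(C[...,2]>.12)&(C[...,2]<.192)
hx=(C[...,1]>.07)&(C[...,1]<.15); m&=~hx
q=C[m]
from scipy.optimize import least_squares
f=lambda v: np.hypot((q[:,0]-v[0]-v[1]*(q[:,1]-.1))*np.cos(np.arctan(v[1])), q[:,2]-v[2])-.072
s=least_squares(f,[.61,0,.118],loss="soft_l1",f_scale=.002); print("axis x=a+b(y-.1)",s.x,"deg",np.degrees(np.arctan(s.x[1])),np.abs(s.fun).mean(), q[:,1].min(),q[:,1].max())
print(onplane("top",[(234.2,155.6)],.242))
look("c2",(350,110,480,260),k=4)
```

```text
head [ 289  131   43   57 2007] 0.1689035897873752 ((0.6277909278869629, -0.09183397889137268), (0.1520930975675583, 0.10808559507131577), 4.215091228485107)
cab [ 366  120   93   71 5449] 0.13896996877295054 ((0.6537932753562927, -0.3787156641483307), (0.18628089129924774, 0.23492947220802307), 6.093546390533447)
bed [ 124  161   56   33 1643] 0.024717264934570157 ((0.5954157710075378, 0.3654705882072449), (0.09879253804683685, 0.167899489402771), 3.5286178588867188)
drawerfloor [ 381  186   67   44 2413] 0.07904817417632823 ((0.513383686542511, -0.4007890224456787), (0.11223527044057846, 0.17893458902835846), 6.197055339813232)
drawerrim [379 200  85  38 834] 0.1213060049055328 ((0.47734004259109497, -0.39998072385787964), (0.10280198603868484, 0.22465425729751587), 1.1809601783752441)
dhandle [399 233  45  18 248] 0.1061810062706457 ((0.41402846574783325, -0.40274545550346375), (0.04022932052612305, 0.12155330181121826), 5.923869609832764)
tile [ 210  222   71   29 1406] 0.007723352471649252 ((0.42680230736732483, 0.07857053726911545), (0.07522173225879669, 0.21003708243370056), 4.751539707183838)
axis x=a+b(y-.1) [ 0.6128 -0.0765  0.1114] deg -4.375851507420459 0.0012757123620891306 0.020234544268010933 0.259080948760208
[[0.61   0.1082 0.242 ]]
```

View pics/c2.png

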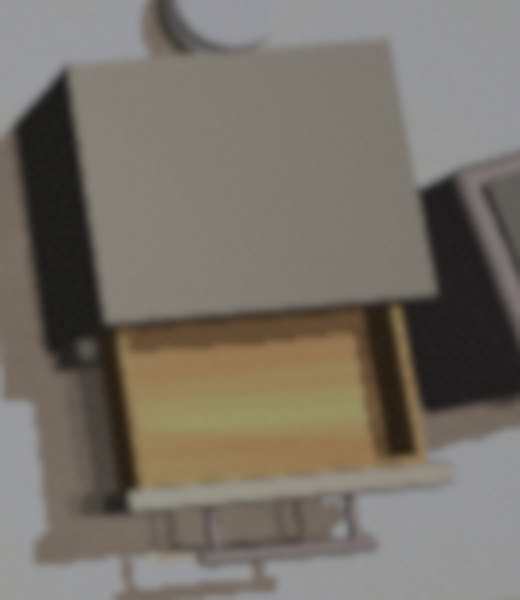

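```bash
cat >> h.py <<'E'
def plan(*wps):
    """wps: (x,y,z,yaw of tool x in deg); prints turn about tool z (first), then shift in turned tool axes, mm"""
    s=bot.observe(); R=Ro.from_rotvec(s["tcp_rot"]).as_matrix(); P=np.array(s["eef_pos"]); psi=np.degrees(np.arctan2(R[1,0],R[0,0]))
    print("t",round(s["t"],2),"at",P.round(4),"yaw",round(psi,2),"tiltz",R[:,2].round(4),"F",np.round(s["ft_force"],1),"op",round(s["opening"],3))
    for x,y,z,w in wps:
        c,q=np.cos(np.radians(w)),np.sin(np.radians(w)); T=np.array([[c,q,0],[q,-c,0],[0,0,-1]])
        dw=(w-psi+90)%180-90
        if abs(dw-(w-psi))>1: T[:,:2]*=-1
        print("turn z",round(-dw,1),"shift",((T.T@(np.array([x,y,z])-P))*1000).round(1)); P=np.array([x,y,z]);psi=psi+dw
E
python3 -c "
from h import *
plan((.2534,-.5154,.32,4.3),(.6105,.108,.32,4.3),(.6105,.108,.217,4.3))"
```

```text
t 0.2 at [ 0.2535 -0.5157  0.2169] yaw 26.17 tiltz [-3.0e-04  1.1e-03 -1.0e+00] F [-0.1  0.5  0.2] op 0.999
turn z 21.9 shift [-1.000e-01 -3.000e-01 -1.031e+02]
turn z -0.0 shift [ 402.8 -594.9    0. ]
turn z -0.0 shift [  0.   0. 103.]
```

>>> jog_arm:
  steps:
    - [[1, 0, 0, -35, 0, 0, 7.3], [1, 0, 0, -35, 0, 0, 7.3], [1, 0, 0, -33, 0, 0, 7.3], [1, 25.2, -37.2, 0, 0, 0, 0], [1, 25.2, -37.2, 0, 0, 0, 0], [1, 25.2, -37.2, 0, 0, 0, 0], [1, 25.2, -37.2, 0, 0, 0, 0], [1, 25.2, -37.2, 0, 0, 0, 0]]

```text
t: 1.2
eef_pos: [0.3659, -0.3197, 0.3204]
tcp_rot: [-3.139, -0.117, -0.0]
ft_force: [0.6, 0.3, 0.9]
opening: 1.0
```

>>> jog_arm:
  steps:
    - [[1, 25.2, -37.2, 0, 0, 0, 0], [1, 25.2, -37.2, 0, 0, 0, 0], [1, 25.2, -37.2, 0, 0, 0, 0], [1, 25.2, -37.2, 0, 0, 0, 0], [1, 25.2, -37.2, 0, 0, 0, 0], [1, 25.2, -37.2, 0, 0, 0, 0], [1, 25.2, -37.2, 0, 0, 0, 0], [1, 25.2, -37.2, 0, 0, 0, 0]]

```text
t: 2.2
eef_pos: [0.5448, -0.008, 0.3203]
tcp_rot: [3.139, 0.117, -0.0]
ft_force: [1.1, -0.1, -0.0]
opening: 0.999
```

>>> jog_arm:
  steps:
    - [[1, 25.2, -37.2, 0, 0, 0, 0], [1, 25.2, -37.2, 0, 0, 0, 0], [1, 25.2, -37.2, 0, 0, 0, 0], [1, 0, 0, 0, 0, 0, 0], [1, 0, 0, 0, 0, 0, 0], [1, 0, 0, 0, 0, 0, 0]]

```text
t: 2.95
eef_pos: [0.6111, 0.1065, 0.3207]
tcp_rot: [3.139, 0.115, 0.0]
ft_force: [-0.1, -0.3, -0.2]
opening: 1.0
```

```bash
python3 -c "
from h import *
plan((.6105,.108,.32,4.3),(.6105,.108,.217,4.3))"
```

```text
t 2.95 at [0.6111 0.1065 0.3207] yaw 4.2 tiltz [ 0.e+00 -2.e-04 -1.e+00] F [-0.1 -0.3 -0.2] op 1.0
turn z -0.1 shift [-0.5 -1.5  0.7]
turn z -0.0 shift [  0.   0. 103.]
```

>>> jog_arm:
  steps:
    - [[1, 0, -1.5, 26, 0, 0, 0], [1, 0, 0, 26, 0, 0, 0], [1, 0, 0, 26, 0, 0, 0], [1, 0, 0, 26, 0, 0, 0], [1, 0, 0, 0, 0, 0, 0], [0, 0, 0, 0, 0, 0, 0], [0, 0, 0, 0, 0, 0, 0], [0, 0, 0, 0, 0, 0, 0]]
  newtons: 40

```text
t: 3.95
eef_pos: [0.6118, 0.109, 0.2177]
tcp_rot: [3.139, 0.117, 0.003]
ft_force: [-0.5, -0.3, 0.4]
opening: 0.375
```

>>> jog_arm:
  steps:
    - [[0, 0, 0, 0, 0, 0, 0], [0, 0, 0, 0, 0, 0, 0], [0, 0, 0, 0, 0, 0, 0], [0, 0, 0, 0, 0, 0, 0]]

```text
t: 4.45
eef_pos: [0.6117, 0.1088, 0.2177]
tcp_rot: [3.139, 0.117, 0.002]
ft_force: [-1.2, -1.6, 6.5]
opening: 0.256
```

>>> jog_arm:
  steps:
    - [[0, 0, -5, 0, 0, 0, 0], [0, 0, -10, 0, 0, 0, 0], [0, 0, -15, 0, 0, 0, 0], [0, 0, -18, 0, 0, 0, 0], [0, 0, -18, 0, 0, 0, 0], [0, 0, -18, 0, 0, 0, 0], [0, 0, -18, 0, 0, 0, 0], [0, 0, -18, 0, 0, 0, 0]]

```text
t: 5.45
eef_pos: [0.6025, 0.2276, 0.2177]
tcp_rot: [3.136, 0.116, 0.001]
ft_force: [-2.4, -6.2, 7.1]
opening: 0.256
```

>>> jog_arm:
  steps:
    - [[0, 0, -10, 0, 0, 0, 0], [0, 0, -7, 0, 0, 0, 0], [0, 0, -5, 0, 0, 0, 0], [0, 0, -4, 0, 0, 0, 0], [0, 0, -4, 0, 0, 0, 0], [0, 0, -4, 0, 0, 0, 0]]

```text
t: 6.2
eef_pos: [0.5999, 0.2616, 0.2177]
tcp_rot: [3.137, 0.116, 0.001]
ft_force: [-2.5, -4.5, 6.6]
opening: 0.257
```

Nearly there; creep on to contact.

>>> jog_arm:
  steps:
    - [[0, 0, -3, 0, 0, 0, 0], [0, 0, -3, 0, 0, 0, 0], [0, 0, -2, 0, 0, 0, 0], [0, 0, -1, 0, 0, 0, 0], [0, 0, 0, 0, 0, 0, 0]]

```text
t: 6.82
eef_pos: [0.5994, 0.2676, 0.2177]
tcp_rot: [3.132, 0.115, -0.001]
ft_force: [-3.4, -13.7, 7.9]
opening: 0.258
```

Run:
```python
from h import *
plan((0.6,.27,.2177,4.3))
p,d=look("c3",(120,110,320,260)); C=cloud("top",d)
m=np.zeros(d.shape,bool); m[130:215,110:290]=1; m&=(C[...,2]>.15)&(C[...,2]<.192); q=C[m]; print(q[:,1].min(), np.percentile(q[:,1],1))
```

```text
t 6.83 at [0.5994 0.2676 0.2177] yaw 4.19 tiltz [-3.0e-04 -7.6e-03 -1.0e+00] F [ -3.4 -13.7   7.9] op 0.258
turn z -0.1 shift [ 0.7 -2.4 -0. ]
-0.037177926386811194 -0.03470864931846349
```

View pics/c3.png

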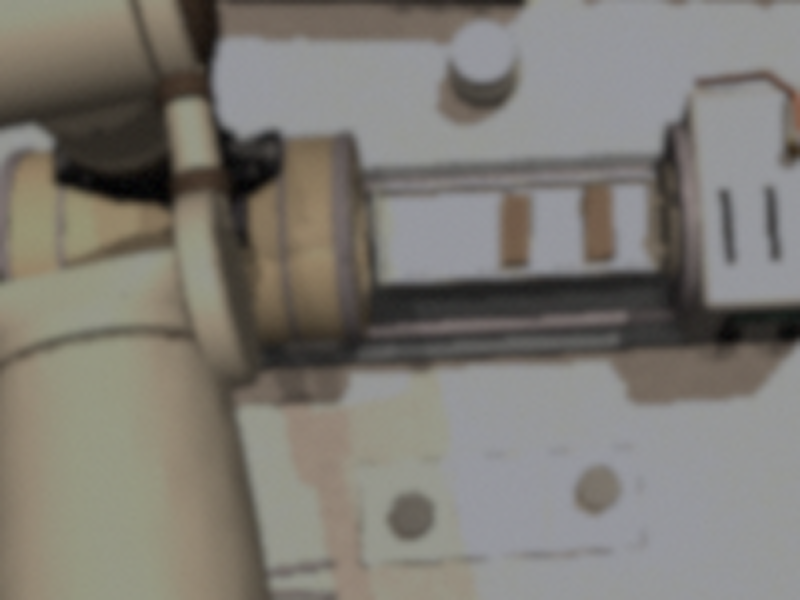

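Two bars on the paddle at crop (516,228) and (598,220), i.e. pixels (249,167) and (269.5,165); furnace at the bumpers. Press a little more, hold, then release and rise.

>>> jog_arm:
  steps:
    - [[0, 0, -2, 0, 0, 0, 0], [0, 0, -1, 0, 0, 0, 0], [0, 0, 0, 0, 0, 0, 0], [0, 0, 0, 0, 0, 0, 0], [0, 0, 0, 0, 0, 0, 0]]

```text
t: 7.5
eef_pos: [0.5994, 0.2676, 0.2176]
tcp_rot: [3.127, 0.112, -0.002]
ft_force: [-4.5, -22.0, 9.9]
opening: 0.259
```

>>> jog_arm:
  steps:
    - [[0, 0, 2, 0, 0, 0, 0], [1, 0, 0, 0, 0, 0, 0], [1, 0, 0, 0, 0, 0, 0], [1, 0, 0, 0, 0, 0, 0], [1, 0, 0, 0, 0, 0, 0], [1, 0, 0, -35, 0, 0, 0], [1, 0, 0, -35, 0, 0, 0], [1, 0, 0, -35, 0, 0, 0]]

```text
t: 8.5
eef_pos: [0.5988, 0.2728, 0.3226]
tcp_rot: [-3.139, -0.118, 0.0]
ft_force: [0.9, 0.1, -0.1]
opening: 0.999
```

Run:
```python
from h import *
np.set_printoptions(precision=4,suppress=True)
p,d=cams.get_image("top"); C=cloud("top",d); hsv=cv2.cvtColor(p,cv2.COLOR_RGB2HSV)
def comps(mask,box,minA):
    a,b,e,f=box; mm=np.zeros(d.shape,np.uint8); mm[b:f,a:e]=mask[b:f,a:e]
    n,l,st,c=cv2.connectedComponentsWithStats(mm)
    return [(l==i,c[i],st[i]) for i in range(1,n) if st[i,4]>=minA]
for m,c,s in comps((hsv[...,1]>60)&(C[...,2]>.1)&(C[...,2]<.14),(210,145,285,190),20):
    q=C[m]; print("bar?",s,c,q.mean(0),onplane("top",[c],.12),cv2.minAreaRect(np.argwhere(m).astype(np.float32)))
# paddle outline
for m,c,s in comps((C[...,2]>.1)&(C[...,2]<.125),(205,145,290,195),100):
    q=C[m]; print("paddle",s,q.mean(0),cv2.minAreaRect(q[:,:2].astype(np.float32)))
for m,c,s in comps((C[...,2]>.018)&(C[...,2]<.035),(195,205,300,262),40): print("disc",s,c,C[m].mean(0),onplane("top",[c],.024))
print(p[165,269],p[160,258],p[228,218])
plan()
```

```text
bar? [266 157   7  18  97] [269.0515 165.5876] [0.6163 0.0152 0.119 ] [[0.616  0.0153 0.12  ]] ((165.4517364501953, 269.0793151855469), (17.190414428710938, 5.564047336578369), 4.763641834259033)
bar? [246 159   6  17  95] [248.3684 166.8526] [0.6114 0.0729 0.119 ] [[0.6112 0.0729 0.12  ]] ((167.0, 248.5), (5.0, 16.0), 90.0)
paddle [ 214  147   76   35 1808] [0.6149 0.0682 0.1093] ((0.6213904619216919, 0.06608662754297256), (0.08879249542951584, 0.20766662061214447), 3.350950241088867)
disc [265 226  11  11  89] [269.7528 231.0787] [0.4408 0.0059 0.0236] [[0.4408 0.006  0.024 ]]
disc [218 233  11  11  91] [223.1099 237.7473] [0.4184 0.143  0.0236] [[0.4184 0.143  0.024 ]]
[115  94  76] [153 154 160] [152 154 143]
t 8.55 at [0.6006 0.2733 0.3288] yaw 4.29 tiltz [ 0.0087  0.0023 -1.    ] F [0.  0.1 3.6] op 0.998
```

```bash
python3 -c "
from h import *
plan((.6113,.073,.32,4.3),(.6113,.073,.124,4.3),(.6113,.073,.28,4.3),(.500,-.3624,.28,6.1),(.500,-.3624,.101,6.1),(.500,-.3624,.28,6.1),(.616,.0153,.28,4.3))"
```

```text
t 8.55 at [0.6006 0.2733 0.3288] yaw 4.29 tiltz [ 0.0087  0.0023 -1.    ] F [0.  0.1 3.6] op 0.998
turn z -0.0 shift [ -4.4 200.5   8.8]
turn z -0.0 shift [  0.   0. 196.]
turn z -0.0 shift [   0.    0. -156.]
turn z -1.8 shift [-156.9  421.1    0. ]
turn z -0.0 shift [  0.   0. 179.]
turn z -0.0 shift [   0.    0. -179.]
turn z 1.8 shift [ 144.  -367.9    0. ]
```

>>> jog_arm:
  steps:
    - [[0.45, -1, 40, 0, 0, 0, 0], [0.45, -1, 40, 0, 0, 0, 0], [0.45, -1, 40, 0, 0, 0, 0], [0.45, -1, 40, 0, 0, 0, 0], [0.45, 0, 40, 30, 0, 0, 0], [0.45, 0, 0, 35, 0, 0, 0], [0.45, 0, 0, 35, 0, 0, 0], [0.45, 0, 0, 0, 0, 0, 0]]

```text
t: 9.55
eef_pos: [0.6077, 0.0731, 0.2178]
tcp_rot: [-3.138, -0.117, 0.011]
ft_force: [0.2, 0.3, 0.7]
opening: 0.45
```

```bash
python3 -c "
from h import *
plan((.6113,.073,.124,4.3))"
```

```text
t 9.55 at [0.6077 0.0731 0.2178] yaw 4.27 tiltz [-7.1e-03  7.0e-04 -1.0e+00] F [0.2 0.3 0.7] op 0.45
turn z -0.0 shift [ 3.6  0.4 93.8]
```

>>> jog_arm:
  steps:
    - [[0.45, 3, 0, 30, 0, 0, 0], [0.45, 0, 0, 30, 0, 0, 0], [0.45, 0, 0, 20, 0, 0, 0], [0.45, 0, 0, 13, 0, 0, 0], [0.45, 0, 0, 0, 0, 0, 0], [0, 0, 0, 0, 0, 0, 0], [0, 0, 0, 0, 0, 0, 0], [0, 0, 0, 0, 0, 0, 0]]
  newtons: 50

```text
t: 10.55
eef_pos: [0.6133, 0.073, 0.1292]
tcp_rot: [3.139, 0.117, 0.002]
ft_force: [1.0, -0.2, -0.8]
opening: -0.002
```

>>> jog_arm:
  steps:
    - [[0, 0, 0, 0, 0, 0, 0], [0, 0, 0, 0, 0, 0, 0]]

```text
t: 10.8
eef_pos: [0.6129, 0.0731, 0.1286]
tcp_rot: [-3.139, -0.117, -0.0]
ft_force: [1.1, -0.3, -0.1]
opening: -0.001
```

```bash
python3 -c "
from h import *
plan((.6113,.073,.124,4.3))"
```

```text
t 10.8 at [0.6129 0.0731 0.1286] yaw 4.27 tiltz [ 1.e-04  0.e+00 -1.e+00] F [ 1.1 -0.3 -0.1] op -0.001
turn z -0.0 shift [-1.6 -0.1  4.6]
```

>>> jog_arm:
  steps:
    - [[0.45, 0, 0, -30, 0, 0, 0], [0.45, 0, 0, -40, 0, 0, 0], [0.45, 0, 0, -40, 0, 0, 0], [0.45, 0, 0, -30, 0, 0, 0], [0.45, 0, 0, 0, 0, 0, 0], [0.45, 0, 0, 0, 0, 0, 0]]

```text
t: 11.55
eef_pos: [0.6123, 0.0731, 0.2671]
tcp_rot: [-3.139, -0.117, 0.003]
ft_force: [0.2, -0.0, 0.8]
opening: 0.443
```

Run:
```python
from h import *
plan()
p,d=look("s1",(190,150,300,260),"scene",5)
p,d=cams.get_image("top");cv2.imwrite("pics/t1.png",p[:,:,::-1])
```

```text
t 11.55 at [0.6123 0.0731 0.2671] yaw 4.27 tiltz [-1.9e-03  1.0e-04 -1.0e+00] F [ 0.2 -0.   0.8] op 0.443
```

View pics/s1.png

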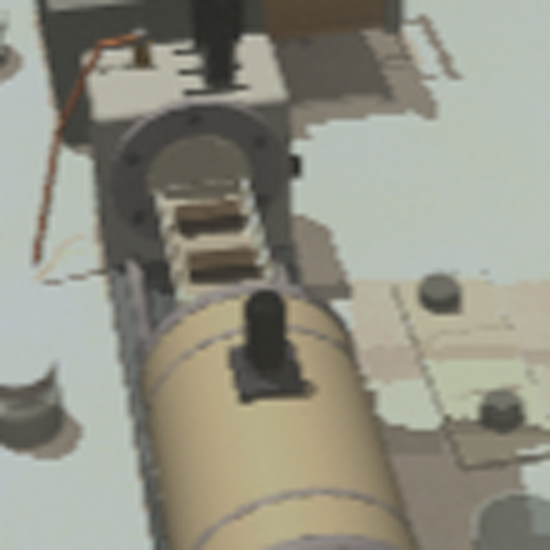

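Bars are undisturbed (scene crop: (210,215) and (225,265)); the fingers closed just above the bar. Go lower.

>>> jog_arm:
  steps:
    - [[0.45, -1, 0, 30, 0, 0, 0], [0.45, 0, 0, 35, 0, 0, 0], [0.45, 0, 0, 35, 0, 0, 0], [0.45, 0, 0, 30, 0, 0, 0], [0.45, 0, 0, 10, 0, 0, 0], [0.45, 0, 0, 0, 0, 0, 0], [0.45, 0, 0, 0, 0, 0, 0], [0.45, 0, 0, 0, 0, 0, 0]]

```text
t: 12.65
eef_pos: [0.6129, 0.0729, 0.1301]
tcp_rot: [3.139, 0.117, 0.004]
ft_force: [-0.1, -0.4, 0.1]
opening: 0.454
```

```bash
python3 -c "
from h import *
plan((.6113,.073,.120,4.3))"
```

```text
t 12.65 at [0.6129 0.0729 0.1301] yaw 4.27 tiltz [ 2.6e-03 -2.0e-04 -1.0e+00] F [-0.1 -0.4  0.1] op 0.454
turn z -0.0 shift [-1.6 -0.2 10.1]
```

>>> jog_arm:
  steps:
    - [[0.45, -1.5, 0, 10, 0, 0, 0], [0.45, 0, 0, 0, 0, 0, 0], [0.45, 0, 0, 0, 0, 0, 0], [0, 0, 0, 0, 0, 0, 0], [0, 0, 0, 0, 0, 0, 0], [0, 0, 0, 0, 0, 0, 0], [0, 0, 0, 0, 0, 0, 0], [0, 0, 0, 0, 0, 0, 0]]

```text
t: 13.65
eef_pos: [0.6104, 0.0729, 0.1185]
tcp_rot: [3.139, 0.117, 0.0]
ft_force: [0.2, 0.1, -0.2]
opening: 0.003
```

Run:
```python
from h import *
plan()
p,d=look("s2",(200,150,280,230),"scene",7)
C=cloud("scene",d)
hsv=cv2.cvtColor(p,cv2.COLOR_RGB2HSV)
for u,v in ((232,192),(235,203),(232,190),(235,201)): print(C[v,u],p[v,u])
print(proj("scene",[[.6112,.073,.12],[.616,.0153,.12],[.615,.0715,.106]]))
```

```text
t 13.65 at [0.6104 0.0729 0.1185] yaw 4.27 tiltz [ 0. -0. -1.] F [ 0.2  0.1 -0.2] op 0.003
[0.61830998 0.10413139 0.18356845] [43 44 41]
[0.60837044 0.08192507 0.11716156] [61 56 49]
[0.61776855 0.09920299 0.18831899] [43 44 41]
[0.607447   0.07066901 0.1172752 ] [57 53 46]
[[233.98028266 200.8839135 ]
 [231.44635175 191.34459531]
 [233.01997026 203.75985158]]
```

View pics/s2.png

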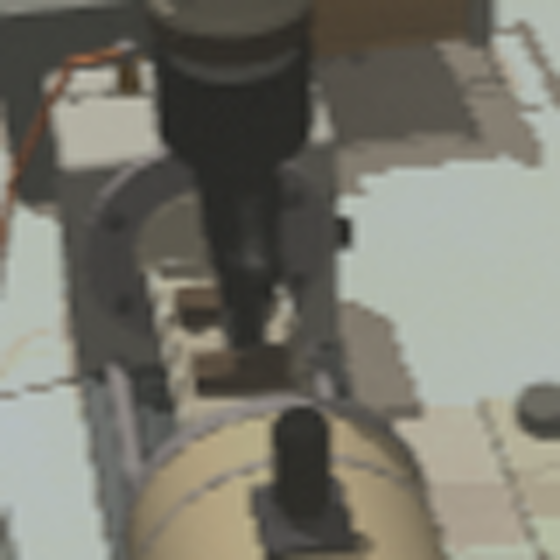

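Run:
```python
from h import *
np.set_printoptions(precision=4,suppress=True)
p,d=cams.get_image("scene");C=cloud("scene",d)
for u in (235,230):
    for v in range(186,210): print(u,v,C[v,u],p[v,u])
p,d=cams.get_image("top");C=cloud("top",d);cv2.imwrite("pics/t2.png",cv2.resize(p[130:210,200:320,::-1],None,fx=6,fy=6))
```

```text
235 186 [0.6087 0.1259 0.2235] [71 71 67]
235 187 [0.6091 0.1305 0.2229] [71 71 67]
235 188 [0.6094 0.1342 0.2216] [55 55 51]
235 189 [0.6096 0.1356 0.2185] [47 47 43]
235 190 [0.6095 0.1311 0.2111] [45 46 42]
235 191 [0.6091 0.1223 0.2005] [44 45 41]
235 192 [0.6083 0.1068 0.1846] [43 43 40]
235 193 [0.6087 0.1115 0.184 ] [44 44 41]
235 194 [0.6073 0.0853 0.1598] [44 44 41]
235 195 [0.6074 0.085  0.1552] [45 46 41]
235 196 [0.6079 0.0903 0.1549] [45 45 41]
235 197 [0.6078 0.0871 0.1481] [45 45 41]
235 198 [0.6078 0.0842 0.1414] [44 45 40]
235 199 [0.6079 0.0838 0.1366] [52 52 48]
235 200 [0.6071 0.067  0.1189] [60 56 51]
235 201 [0.6076 0.0736 0.1196] [56 53 46]
235 202 [0.608  0.0779 0.1185] [59 55 49]
235 203 [0.6084 0.0823 0.1174] [61 57 49]
235 204 [0.6085 0.0824 0.113 ] [59 54 47]
235 205 [0.6087 0.0834 0.1092] [62 58 50]
235 206 [0.6089 0.0842 0.1053] [91 87 78]
235 207 [0.6148 0.1854 0.1838] [142 136 127]
235 208 [0.6152 0.1912 0.1845] [141 135 131]
235 209 [0.6155 0.1941 0.1827] [130 124 113]
230 186 [0.6235 0.0912 0.1998] [58 57 52]
230 187 [ 0.6188 -0.0259  0.1102] [56 55 
[... 260 characters left out ...]
 80 66]
230 194 [0.6221 0.0227 0.1139] [57 54 47]
230 195 [0.6224 0.0245 0.1105] [59 55 47]
230 196 [0.6226 0.0262 0.1072] [89 84 72]
230 197 [0.6229 0.0286 0.1045] [168 159 137]
230 198 [0.6233 0.0345 0.1044] [167 159 137]
230 199 [0.6239 0.0433 0.1066] [162 153 131]
230 200 [0.6249 0.0649 0.119 ] [112  99  82]
230 201 [0.6252 0.0688 0.1175] [89 77 64]
230 202 [0.6256 0.0746 0.1175] [89 78 64]
230 203 [0.6261 0.0823 0.1192] [85 75 62]
230 204 [0.6262 0.0794 0.1123] [57 53 45]
230 205 [0.6264 0.0815 0.1094] [61 56 49]
230 206 [0.6267 0.0832 0.1062] [91 86 73]
230 207 [0.6271 0.0886 0.106 ] [167 158 136]
230 208 [0.6275 0.0948 0.1066] [161 153 134]
230 209 [0.6311 0.1856 0.1773] [144 138 132]
```

View pics/t2.png

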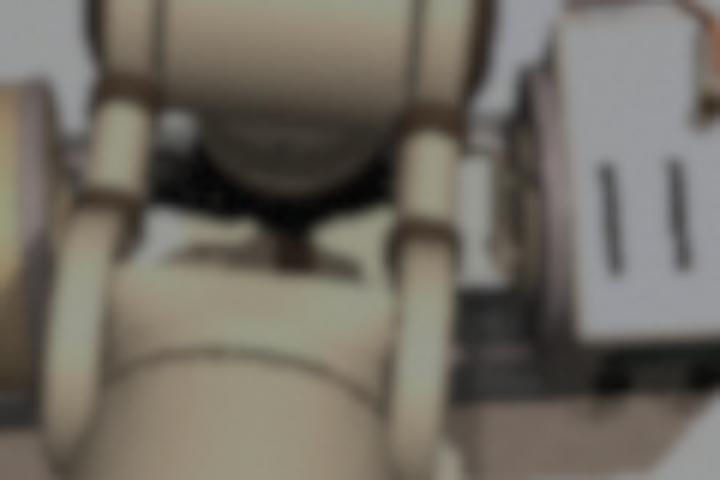

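The finger ends at z≈0.134 in the scene depth although the TCP reads 0.1185, so the tips really sit higher than the nominal. I'll open, lower stepwise and re-measure.

>>> jog_arm:
  steps:
    - [[0.45, 0, 0, 0, 0, 0, 0], [0.45, 0, 0, 0, 0, 0, 0], [0.45, 0, 0, 0, 0, 0, 0], [0.45, 0, 0, 3, 0, 0, 0], [0.45, 0, 0, 3, 0, 0, 0], [0.45, 0, 0, 2, 0, 0, 0], [0.45, 0, 0, 0, 0, 0, 0], [0.45, 0, 0, 0, 0, 0, 0]]

```text
t: 14.8
eef_pos: [0.6105, 0.0729, 0.1105]
tcp_rot: [-3.139, -0.117, -0.0]
ft_force: [1.2, 0.2, 0.2]
opening: 0.446
```

Run:
```python
from h import *
np.set_printoptions(precision=4,suppress=True)
plan()
p,d=look("s3",(200,150,280,230),"scene",7);C=cloud("scene",d)
for v in range(192,208): print(v,C[v,235],p[v,235], C[v,233])
```

```text
t 14.8 at [0.6105 0.0729 0.1105] yaw 4.27 tiltz [ 0.0001  0.     -1.    ] F [1.2 0.2 0.2] op 0.446
192 [0.61   0.1362 0.2068] [44 44 40] [0.616  0.1255 0.1994]
193 [0.61   0.1337 0.2008] [43 43 40] [0.6159 0.1203 0.1912]
194 [0.61   0.1306 0.1943] [43 43 40] [0.6162 0.1239 0.1898]
195 [0.6102 0.1318 0.1911] [45 45 42] [0.6164 0.1241 0.1858]
196 [0.6096 0.1199 0.1777] [45 45 42] [0.6162 0.1167 0.1759]
197 [0.61   0.1244 0.177 ] [46 45 42] [0.6167 0.1251 0.1781]
198 [0.6101 0.1239 0.1723] [45 45 41] [0.6155 0.0981 0.1529]
199 [0.6094 0.1097 0.1569] [44 44 40] [0.6158 0.1001 0.1501]
200 [0.6093 0.1059 0.1496] [45 44 40] [0.6159 0.1    0.1456]
201 [0.6096 0.1076 0.1466] [46 46 41] [0.616  0.0987 0.1402]
202 [0.6097 0.1072 0.1418] [45 45 41] [0.6163 0.1011 0.1377]
203 [0.61   0.1101 0.1398] [46 47 43] [0.6165 0.1025 0.1343]
204 [0.6099 0.1071 0.1329] [56 55 51] [0.6157 0.0825 0.1137]
205 [0.6086 0.0814 0.1076] [64 60 53] [0.6159 0.0846 0.1109]
206 [0.6089 0.0834 0.1047] [93 89 80] [0.6161 0.0853 0.1069]
207 [0.6145 0.181  0.1802] [151 144 135] [0.6165 0.0898 0.106 ]
```

View pics/s3.png

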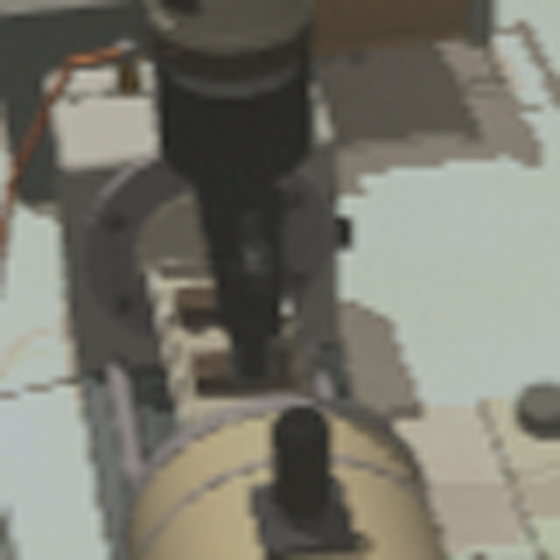

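>>> jog_arm:
  steps:
    - [[0.45, 0, 0, 6, 0, 0, 0], [0.45, 0, 0, 6, 0, 0, 0], [0.45, 0, 0, 5, 0, 0, 0], [0.45, 0, 0, 0, 0, 0, 0], [0.45, 0, 0, 0, 0, 0, 0], [0, 0, 0, 0, 0, 0, 0], [0, 0, 0, 0, 0, 0, 0], [0, 0, 0, 0, 0, 0, 0]]

```text
t: 15.85
eef_pos: [0.6109, 0.0728, 0.0941]
tcp_rot: [3.139, 0.117, 0.002]
ft_force: [-0.1, 0.2, 3.3]
opening: 0.218
```

>>> jog_arm:
  steps:
    - [[0, 0, 0, 0, 0, 0, 0], [0, 0, 0, 0, 0, 0, 0]]

```text
t: 16.1
eef_pos: [0.6109, 0.0728, 0.0941]
tcp_rot: [3.139, 0.117, 0.002]
ft_force: [-0.1, 0.1, 4.4]
opening: 0.211
```

>>> jog_arm:
  steps:
    - [[0, 0, 0, -25, 0, 0, 0], [0, 0, 0, -35, 0, 0, 0], [0, 0, 0, -45, 0, 0, 0], [0, 0, 0, -45, 0, 0, 0], [0, -12.3, 33.3, 0, 0, 0, -1.8], [0, -14.3, 38.3, 0, 0, 0, 0], [0, -14.3, 38.3, 0, 0, 0, 0], [0, -14.3, 38.3, 0, 0, 0, 0]]

```text
t: 17.1
eef_pos: [0.5691, -0.081, 0.2425]
tcp_rot: [-3.136, -0.167, 0.002]
ft_force: [0.5, 0.9, -0.6]
opening: 0.217
```

>>> jog_arm:
  steps:
    - [[0, -14.3, 38.3, 0, 0, 0, 0], [0, -14.3, 38.3, 0, 0, 0, 0], [0, -14.3, 38.3, 0, 0, 0, 0], [0, -14.3, 38.3, 0, 0, 0, 0], [0, -14.3, 38.3, 0, 0, 0, 0], [0, -14.3, 38.3, 0, 0, 0, 0], [0, -14.3, 38.3, 0, 0, 0, 0], [0, 0, 5, 0, 0, 0, 0]]

```text
t: 18.1
eef_pos: [0.4981, -0.3641, 0.2423]
tcp_rot: [-3.136, -0.161, 0.002]
ft_force: [0.3, 0.0, -0.5]
opening: 0.218
```

>>> jog_arm:
  steps:
    - [[0, 0, 0, 0, 0, 0, 0], [0, 0, 0, 0, 0, 0, 0]]

```text
t: 18.35
eef_pos: [0.4999, -0.3609, 0.2433]
tcp_rot: [-3.136, -0.168, 0.0]
ft_force: [0.0, 1.1, 0.3]
opening: 0.22
```

Run:
```python
from h import *
plan((.500,-.3624,.16,6.1),(.500,-.3624,.072,6.1))
look("t3",(320,120,500,260),"top",4)
```

```text
t 18.35 at [ 0.4999 -0.3609  0.2433] yaw 6.15 tiltz [-2.e-04  8.e-04 -1.e+00] F [0.  1.1 0.3] op 0.22
turn z 0.0 shift [-0.   1.5 83.3]
turn z -0.0 shift [ 0.  0. 88.]
```

View pics/t3.png

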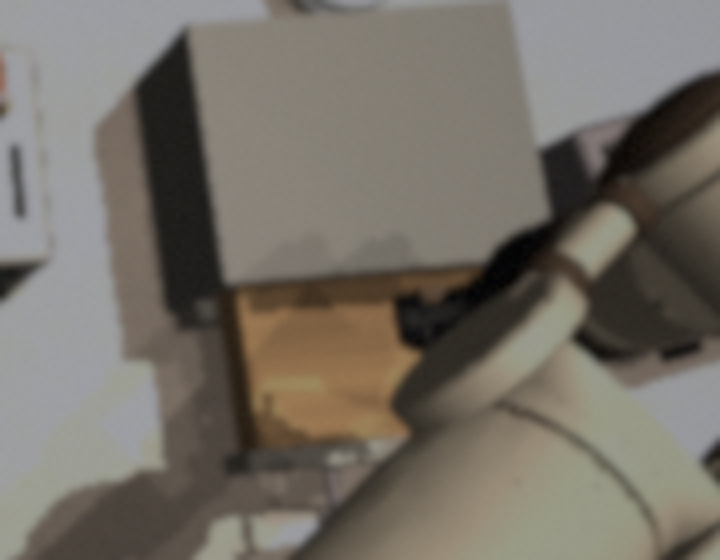

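Gripper is over the drawer at (415,320 in crop), consistent with parallax. Lower and release.

>>> jog_arm:
  steps:
    - [[0, 0, 1.5, 35, 0, 0, 0], [0, 0, 0, 40, 0, 0, 0], [0, 0, 0, 40, 0, 0, 0], [0, 0, 0, 30, 0, 0, 0], [0, 0, 0, 18, 0, 0, 0], [0, 0, 0, 7, 0, 0, 0], [0, 0, 0, 0, 0, 0, 0], [0, 0, 0, 0, 0, 0, 0]]

```text
t: 19.4
eef_pos: [0.5004, -0.3644, 0.075]
tcp_rot: [3.135, 0.166, 0.003]
ft_force: [0.4, 0.8, -0.4]
opening: 0.215
```

>>> jog_arm:
  steps:
    - [[0.45, 0, 0, 0, 0, 0, 0], [0.45, 0, 0, 0, 0, 0, 0], [0.45, 0, 0, 0, 0, 0, 0], [0.45, 0, 0, -30, 0, 0, 0], [0.45, 0, 0, -50, 0, 0, 0], [0.45, 0, 0, -50, 0, 0, 0], [0.45, 0, 0, -41, 0, 0, 0]]

```text
t: 20.27
eef_pos: [0.4999, -0.3639, 0.247]
tcp_rot: [3.136, 0.166, 0.002]
ft_force: [1.4, -0.2, -0.5]
opening: 0.449
```

Run:
```python
from h import *
plan((.616,.0153,.2433,4.3),(.616,.0153,.094,4.3))
```

```text
t 20.27 at [ 0.4999 -0.3639  0.247 ] yaw 6.07 tiltz [ 0.0014 -0.0015 -1.    ] F [ 1.4 -0.2 -0.5] op 0.449
turn z 1.8 shift [ 144.2 -369.4    3.7]
turn z -0.0 shift [  0.    0.  149.3]
```

>>> jog_arm:
  steps:
    - [[0.45, 14.4, -37, 0, 0, 0, 1.8], [0.45, 14.4, -37, 0, 0, 0, 0], [0.45, 14.4, -37, 0, 0, 0, 0], [0.45, 14.4, -37, 0, 0, 0, 0], [0.45, 14.4, -37, 0, 0, 0, 0], [0.45, 14.4, -37, 0, 0, 0, 0], [0.45, 14.4, -37, 0, 0, 0, 0], [0.45, 14.4, -37, 0, 0, 0, 0]]

```text
t: 21.28
eef_pos: [0.5915, -0.0583, 0.2446]
tcp_rot: [3.139, 0.117, 0.0]
ft_force: [0.9, -1.0, 0.1]
opening: 0.45
```

>>> jog_arm:
  steps:
    - [[0.45, 14.4, -37, 0, 0, 0, 0], [0.45, 14.4, -37, 0, 0, 0, 0], [0.45, 0, 0, 40, 0, 0, 0], [0.45, 0, 0, 40, 0, 0, 0], [0.45, 0, 0, 20, 0, 0, 0], [0.45, 0, 0, 0, 0, 0, 0], [0.45, 0, 0, 0, 0, 0, 0], [0.45, 0, 0, 0, 0, 0, 0]]

```text
t: 22.28
eef_pos: [0.6158, 0.016, 0.1466]
tcp_rot: [3.139, 0.117, 0.005]
ft_force: [0.1, 0.0, 0.2]
opening: 0.45
```

Run:
```python
from h import *
plan((.616,.0153,.0935,4.3))
p,d=cams.get_image("top");C=cloud("top",d)
m=np.zeros(d.shape,bool);m[185:235,375:465]=1;m&=(C[...,2]>.088)&(C[...,2]<.104)
m=cv2.morphologyEx(m.astype(np.uint8),cv2.MORPH_OPEN,np.ones((3,3)));n,l,st,c=cv2.connectedComponentsWithStats(m)
for i in range(1,n):
    if st[i,4]>15:print(st[i],C[l==i].mean(0))
```

```text
t 22.27 at [0.6158 0.016  0.1466] yaw 4.26 tiltz [ 3.5e-03 -6.0e-04 -1.0e+00] F [0.1 0.  0.2] op 0.45
turn z -0.0 shift [ 0.2  0.8 53.1]
[443 188   4   8  24] [ 0.5572349  -0.48408262  0.09655873]
[445 199   4   7  22] [ 0.52716371 -0.48739548  0.09630264]
[398 202   9  18 130] [ 0.50153418 -0.36127014  0.09305001]
```

First bar lies in the drawer at (0.50,-0.36), top 0.093. Now the second.

>>> jog_arm:
  steps:
    - [[0.45, 0, 0.5, 25, 0, 0, 0], [0.45, 0, 0, 18, 0, 0, 0], [0.45, 0, 0, 9, 0, 0, 0], [0.45, 0, 0, 0, 0, 0, 0], [0.45, 0, 0, 0, 0, 0, 0], [0, 0, 0, 0, 0, 0, 0], [0, 0, 0, 0, 0, 0, 0], [0, 0, 0, 0, 0, 0, 0]]

```text
t: 23.32
eef_pos: [0.6149, 0.016, 0.0928]
tcp_rot: [-3.139, -0.117, -0.001]
ft_force: [-0.4, 4.0, 2.2]
opening: 0.218
```

>>> jog_arm:
  steps:
    - [[0, 0, 0, 0, 0, 0, 0], [0, 0, 0, 0, 0, 0, 0]]

```text
t: 23.58
eef_pos: [0.6148, 0.016, 0.0928]
tcp_rot: [-3.139, -0.117, -0.001]
ft_force: [1.0, 3.4, 1.4]
opening: 0.222
```

Run:
```python
from h import *
plan((.616,.0153,.2433,4.3),(.5085,-.442,.2433,6.1))
```

```text
t 23.57 at [0.6148 0.016  0.0928] yaw 4.27 tiltz [ 8.e-04  2.e-04 -1.e+00] F [1.  3.4 1.4] op 0.222
turn z -0.0 shift [   1.1    0.8 -150.5]
turn z -1.8 shift [-155.5  443.3    0. ]
```

>>> jog_arm:
  steps:
    - [[0, 0, 0, -25, 0, 0, 0], [0, 0, 0, -35, 0, 0, 0], [0, 0, 0, -45, 0, 0, 0], [0, 0, 0, -45, 0, 0, 0], [0, -12.9, 37, 0, 0, 0, -1.8], [0, -12.9, 37, 0, 0, 0, 0], [0, -12.9, 37, 0, 0, 0, 0], [0, -12.9, 37, 0, 0, 0, 0]]

```text
t: 24.58
eef_pos: [0.5766, -0.1384, 0.2418]
tcp_rot: [3.137, 0.165, -0.003]
ft_force: [1.0, -0.2, -0.7]
opening: 0.216
```

>>> jog_arm:
  steps:
    - [[0, -12.9, 37, 0, 0, 0, 0], [0, -12.9, 37, 0, 0, 0, 0], [0, -12.9, 37, 0, 0, 0, 0], [0, -12.9, 37, 0, 0, 0, 0], [0, -12.9, 37, 0, 0, 0, 0], [0, -12.9, 37, 0, 0, 0, 0], [0, -12.9, 37, 0, 0, 0, 0], [0, -12.9, 37, 0, 0, 0, 0]]

```text
t: 25.58
eef_pos: [0.5049, -0.4433, 0.2416]
tcp_rot: [-3.137, -0.165, 0.003]
ft_force: [0.3, 0.3, -0.6]
opening: 0.219
```

>>> jog_arm:
  steps:
    - [[0, 0, 0, 0, 0, 0, 0], [0, 0, 0, 0, 0, 0, 0]]

```text
t: 25.82
eef_pos: [0.5059, -0.4415, 0.2418]
tcp_rot: [-3.136, -0.165, 0.002]
ft_force: [0.6, -0.1, -0.9]
opening: 0.22
```

Run:
```python
from h import *
plan((.5085,-.442,.072,6.1))
```

```text
t 25.82 at [ 0.5059 -0.4415  0.2418] yaw 6.04 tiltz [-0.0011  0.0011 -1.    ] F [ 0.6 -0.1 -0.9] op 0.22
turn z -0.1 shift [  2.6   0.8 169.8]
```

>>> jog_arm:
  steps:
    - [[0, 2, 0.5, 35, 0, 0, 0], [0, 0, 0, 40, 0, 0, 0], [0, 0, 0, 40, 0, 0, 0], [0, 0, 0, 30, 0, 0, 0], [0, 0, 0, 18, 0, 0, 0], [0, 0, 0, 6.5, 0, 0, 0], [0, 0, 0, 0, 0, 0, 0], [0, 0, 0, 0, 0, 0, 0]]

```text
t: 26.82
eef_pos: [0.5092, -0.4429, 0.0747]
tcp_rot: [3.135, 0.166, 0.003]
ft_force: [0.1, -0.4, 0.6]
opening: 0.219
```

>>> jog_arm:
  steps:
    - [[0.45, 0, 0, 0, 0, 0, 0], [0.45, 0, 0, 0, 0, 0, 0], [0.45, 0, 0, 0, 0, 0, 0], [0.45, 0, 0, -30, 0, 0, 0], [0.45, 0, 0, -50, 0, 0, 0], [0.45, 0, 0, -50, 0, 0, 0], [0, -40, -5, -10, 0, 0, 0], [0, -40, -5, 0, 0, 0, 0]]

```text
t: 27.82
eef_pos: [0.4276, -0.4413, 0.2151]
tcp_rot: [3.134, 0.168, 0.003]
ft_force: [-1.0, -0.2, 0.1]
opening: 0.028
```

>>> jog_arm:
  steps:
    - [[0, -40, -5, 0, 0, 0, 0], [0, -35, -5, 0, 0, 0, 0], [0, 0, 0, 0, 0, 0, 0], [0, 0, 0, 0, 0, 0, 0]]

```text
t: 28.32
eef_pos: [0.3527, -0.4387, 0.2133]
tcp_rot: [3.137, 0.166, 0.001]
ft_force: [-0.4, 0.2, 0.1]
opening: -0.003
```

Run:
```python
from h import *
np.set_printoptions(precision=4,suppress=True)
plan((.352,-.409,.075,6.1))
p,d=look("t4",(340,120,480,260),"top",4);C=cloud("top",d)
m=np.zeros(d.shape,bool);m[185:235,375:465]=1;m&=(C[...,2]>.088)&(C[...,2]<.104)
m=cv2.morphologyEx(m.astype(np.uint8),cv2.MORPH_OPEN,np.ones((3,3)));n,l,st,c=cv2.connectedComponentsWithStats(m)
for i in range(1,n):
    if st[i,4]>15:print(st[i],C[l==i].mean(0))
m=np.zeros(d.shape,bool);m[225:265,375:470]=1;m&=(C[...,2]>.09)&(C[...,2]<.114)
q=C[m]; th=np.radians(6.1); lx=q[:,:2]@[np.cos(th),np.sin(th)]; print(np.histogram(lx,bins=np.arange(.33,.48,.008)))
print("floor c local x?", np.array([.534,-.399])@[np.cos(th),np.sin(th)])
```

```text
t 28.32 at [ 0.3527 -0.4387  0.2133] yaw 6.07 tiltz [ 0.0007 -0.0005 -1.    ] F [-0.4  0.2  0.1] op -0.003
turn z -0.0 shift [  2.5 -29.6 138.3]
[442 186   4   6  18] [ 0.5661 -0.4826  0.0951]
[425 199  10  17 131] [ 0.5122 -0.4396  0.0928]
[397 202  10  17 131] [ 0.5028 -0.361   0.093 ]
[447 210   5  12  37] [ 0.4889 -0.4916  0.0963]
(array([  0,   0,  85, 102,  17,  18,  17,  27,  10,  13,   8,  11,   0,
         0,   0,   0,   0,   0]), array([0.33 , 0.338, 0.346, 0.354, 0.362, 0.37 , 0.378, 0.386, 0.394,
       0.402, 0.41 , 0.418, 0.426, 0.434, 0.442, 0.45 , 0.458, 0.466,
       0.474]))
floor c local x? 0.4885770977039743
```

View pics/t4.png

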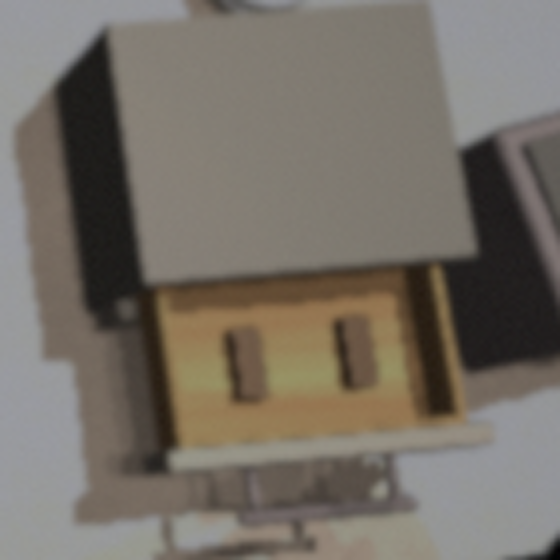

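Both bars lie flat in the drawer (crop (247,365),(357,352)). Push the drawer shut by its handle with closed fingers.

>>> jog_arm:
  steps:
    - [[0, 0, -15, 40, 0, 0, 0], [0, 0, -15, 45, 0, 0, 0], [0, 0, 0, 40, 0, 0, 0], [0, 0, 0, 16, 0, 0, 0], [0, 10, 0, 0, 0, 0, 0], [0, 10, 0, 0, 0, 0, 0], [0, 10, 0, 0, 0, 0, 0], [0, 10, 0, 0, 0, 0, 0]]

```text
t: 29.38
eef_pos: [0.3898, -0.4052, 0.0731]
tcp_rot: [3.135, 0.167, 0.001]
ft_force: [-2.5, -0.2, 1.2]
opening: -0.001
```

>>> jog_arm:
  steps:
    - [[0, 12, 0, 0, 0, 0, 0], [0, 14, 0, 0, 0, 0, 0], [0, 14, 0, 0, 0, 0, 0], [0, 14, 0, 0, 0, 0, 0], [0, 14, 0, 0, 0, 0, 0], [0, 12, 0, 0, 0, 0, 0], [0, 8, 0, 0, 0, 0, 0], [0, 4, 0, 0, 0, 0, 0]]

```text
t: 30.38
eef_pos: [0.4806, -0.3945, 0.0718]
tcp_rot: [-3.137, -0.167, 0.0]
ft_force: [-0.9, 1.0, 0.3]
opening: 0.001
```

Run:
```python
from h import *
np.set_printoptions(precision=4,suppress=True)
plan()
p,d=cams.get_image("top");C=cloud("top",d)
m=np.zeros(d.shape,bool);m[185:265,365:480]=1;m&=(C[...,2]>.112)&(C[...,2]<.128)
q=C[m]; th=np.radians(6.1); lx=q[:,:2]@[np.cos(th),np.sin(th)]; print(np.histogram(lx,bins=np.arange(.33,.58,.008)))
```

```text
t 30.38 at [ 0.4806 -0.3945  0.0718] yaw 6.09 tiltz [-0.0003  0.0004 -1.    ] F [-0.9  1.   0.3] op 0.001
(array([  0,   0,   0,   0,   0,   0,   0,   0,   0,   0,   0,   0,   0,
         0,   0,   0,   0,   0,   0,  66, 149, 135,  78,  19,   5,   5,
         0,   0,   0,   0,   0]), array([0.33 , 0.338, 0.346, 0.354, 0.362, 0.37 , 0.378, 0.386, 0.394,
       0.402, 0.41 , 0.418, 0.426, 0.434, 0.442, 0.45 , 0.458, 0.466,
       0.474, 0.482, 0.49 , 0.498, 0.506, 0.514, 0.522, 0.53 , 0.538,
       0.546, 0.554, 0.562, 0.57 , 0.578]))
```

>>> jog_arm:
  steps:
    - [[0, 5, 0, 0, 0, 0, 0], [0, 5, 0, 0, 0, 0, 0], [0, 3, 0, 0, 0, 0, 0], [0, 3, 0, 0, 0, 0, 0]]

```text
t: 30.92
eef_pos: [0.4947, -0.393, 0.0718]
tcp_rot: [-3.136, -0.167, 0.006]
ft_force: [-12.9, -0.4, 4.3]
opening: -0.005
```

>>> jog_arm:
  steps:
    - [[0, 3, 0, 0, 0, 0, 0], [0, 3, 0, 0, 0, 0, 0], [0, 2, 0, 0, 0, 0, 0]]

```text
t: 31.3
eef_pos: [0.4947, -0.393, 0.0717]
tcp_rot: [-3.133, -0.168, 0.033]
ft_force: [-40.7, 0.8, 18.2]
opening: 0.001
```

>>> jog_arm:
  steps:
    - [[0, 2, 0, 0, 0, 0, 0], [0, 2, 0, 0, 0, 0, 0], [0, 0, 0, 0, 0, 0, 0]]

```text
t: 31.68
eef_pos: [0.4946, -0.3929, 0.0717]
tcp_rot: [-3.131, -0.167, 0.046]
ft_force: [-51.1, 0.5, 25.3]
opening: 0.003
```

>>> jog_arm:
  steps:
    - [[0, -10, 0, 0, 0, 0, 0], [0, -15, 0, 0, 0, 0, 0], [0.6, -20, 0, 0, 0, 0, 0], [0.6, 0, 0, -40, 0, 0, 0], [0.6, 0, 0, -45, 0, 0, 0], [0.6, 0, 0, -45, 0, 0, 0], [0.6, 0, 0, 0, 0, 0, 0]]

```text
t: 32.55
eef_pos: [0.4656, -0.3988, 0.2075]
tcp_rot: [3.129, 0.167, 0.01]
ft_force: [0.1, -0.5, -0.1]
opening: 0.601
```

```bash
cat >> h.py <<'E'
def blobs(C,zlo,zhi,box,minA=30):
    a,b,e,f=box; mm=np.zeros(C.shape[:2],np.uint8); mm[b:f,a:e]=((C[b:f,a:e,2]>zlo)&(C[b:f,a:e,2]<zhi))
    n,l,st,c=cv2.connectedComponentsWithStats(mm)
    for i in range(1,n):
        if st[i,4]>=minA: print(st[i],C[l==i].mean(0).round(4))
E
python3 - <<'E'
from h import *
p,d=cams.get_image("top");C=cloud("top",d)
blobs(C,.018,.035,(190,205,305,262))
m=np.zeros(d.shape,bool);m[170:265,365:480]=1;m&=(C[...,2]>.112)&(C[...,2]<.128)
q=C[m]; th=np.radians(6.1); lx=q[:,:2]@[np.cos(th),np.sin(th)]; print("panel",lx.min(),np.percentile(lx,[5,50,95]))
plan((.4408,.006,.12,4.7),(.4408,.006,-.005,4.7))
E
```

```text
[265 226  11  11  91] [0.4407 0.0059 0.0232]
[218 233  11  11  87] [0.4188 0.1432 0.0233]
panel 0.4893586969800821 [0.50207658 0.5105292  0.55150119]
t 32.6 at [ 0.4645 -0.3976  0.2045] yaw 6.09 tiltz [ 0.0037 -0.0041 -1.    ] F [-0.6  1.   0.2] op 0.605
turn z 1.4 shift [   9.5 -404.2   84.5]
turn z -0.0 shift [  0.   0. 125.]
```

>>> jog_arm:
  steps:
    - [[0.6, 0.9, -40.4, 0, 0, 0, 1.4], [0.6, 0.9, -40.4, 0, 0, 0, 0], [0.6, 0.9, -40.4, 0, 0, 0, 0], [0.6, 0.9, -40.4, 0, 0, 0, 0], [0.6, 0.9, -40.4, 0, 0, 0, 0], [0.6, 0.9, -40.4, 0, 0, 0, 0], [0.6, 0.9, -40.4, 0, 0, 0, 0], [0.6, 0.9, -40.4, 0, 0, 0, 0]]

```text
t: 33.6
eef_pos: [0.4422, -0.0721, 0.2004]
tcp_rot: [-3.138, -0.128, 0.003]
ft_force: [0.3, -0.2, 0.2]
opening: 0.601
```

>>> jog_arm:
  steps:
    - [[0.6, 1, -40.4, 0, 0, 0, 0], [0.6, 1, -40.4, 0, 0, 0, 0], [0.6, 0, 0, 40, 0, 0, 0], [0.6, 0, 0, 45, 0, 0, 0], [0.6, 0, 0, 40, 0, 0, 0], [0.6, 0, 0, 30, 0, 0, 0], [0.6, 0, 0, 10, 0, 0, 0], [0.6, 0, 0, 0, 0, 0, 0]]

```text
t: 34.6
eef_pos: [0.438, 0.007, 0.0364]
tcp_rot: [-3.138, -0.128, 0.002]
ft_force: [-1.0, 0.8, -0.3]
opening: 0.599
```

Run:
```python
from h import *
plan((.4408,.006,-.005,4.7))
p,d=cams.get_image("scene");C=cloud("scene",d);blobs(C,.018,.035,(265,195,310,245),15)
```

```text
t 34.6 at [0.438  0.007  0.0364] yaw 4.68 tiltz [-1.6e-03  5.0e-04 -1.0e+00] F [-1.   0.8 -0.3] op 0.599
turn z -0.0 shift [ 2.7  1.3 41.4]
[274 205   7   6  26] [0.4413 0.0129 0.0218]
[286 228   8   7  47] [0.4186 0.1476 0.0225]
```

>>> jog_arm:
  steps:
    - [[0.6, 2.5, 1, 18, 0, 0, 0], [0.6, 0, 0, 14, 0, 0, 0], [0.6, 0, 0, 8, 0, 0, 0], [0.6, 0, 0, 0, 0, 0, 0], [0.6, 0, 0, 0, 0, 0, 0], [0, 0, 0, 0, 0, 0, 0], [0, 0, 0, 0, 0, 0, 0], [0, 0, 0, 0, 0, 0, 0]]

```text
t: 35.65
eef_pos: [0.4418, 0.0059, -0.0022]
tcp_rot: [3.139, 0.128, 0.001]
ft_force: [-1.9, 0.1, 5.1]
opening: 0.349
```

>>> jog_arm:
  steps:
    - [[0, 0, 0, 0, 0, 0, 0], [0, 0, 0, 0, 0, 0, 0]]

```text
t: 35.9
eef_pos: [0.4418, 0.0059, -0.0022]
tcp_rot: [3.139, 0.128, 0.001]
ft_force: [-0.9, 1.0, 5.0]
opening: 0.351
```

Run:
```python
from h import *
plan((.4408,.006,.2,4.7),(.618,.035,.2,4.3),(.618,.035,.095,4.3))
```

```text
t 35.9 at [ 0.4418  0.0059 -0.0022] yaw 4.68 tiltz [ 1.e-03 -3.e-04 -1.e+00] F [-0.9  1.   5. ] op 0.351
turn z -0.0 shift [-1.000e+00 -2.000e-01 -2.022e+02]
turn z 0.4 shift [178.9 -15.6   0. ]
turn z -0.0 shift [  0.   0. 105.]
```

>>> jog_arm:
  steps:
    - [[0, 0, 0, -25, 0, 0, 0], [0, 0, 0, -40, 0, 0, 0], [0, 0, 0, -45, 0, 0, 0], [0, 0, 0, -45, 0, 0, 0], [0, 0, 0, -20, 0, 0, 0], [0, 35, -3, 0, 0, 0, 0.4], [0, 36, -3, 0, 0, 0, 0], [0, 36, -3, 0, 0, 0, 0]]

```text
t: 36.9
eef_pos: [0.5482, 0.0234, 0.172]
tcp_rot: [3.139, 0.117, 0.0]
ft_force: [0.7, -0.1, -0.5]
opening: 0.349
```

>>> jog_arm:
  steps:
    - [[0, 36, -3, 0, 0, 0, 0], [0, 35, -3, 0, 0, 0, 0], [0, 0, 0, 0, 0, 0, 0], [0, 0, 0, 0, 0, 0, 0], [0, 0, 0, 0, 0, 0, 0]]

```text
t: 37.52
eef_pos: [0.6166, 0.0344, 0.1721]
tcp_rot: [3.139, 0.117, -0.001]
ft_force: [-0.3, 0.2, -0.7]
opening: 0.346
```

Run:
```python
from h import *
plan((.618,.035,.097,4.3))
```

```text
t 37.52 at [0.6166 0.0344 0.1721] yaw 4.26 tiltz [-5.e-04 -0.e+00 -1.e+00] F [-0.3  0.2 -0.7] op 0.346
turn z -0.0 shift [ 1.4 -0.5 75.1]
```

>>> jog_arm:
  steps:
    - [[0, 1, 0, 30, 0, 0, 0], [0, 0, 0, 25, 0, 0, 0], [0, 0, 0, 14, 0, 0, 0], [0, 0, 0, 6, 0, 0, 0], [0, 0, 0, 0, 0, 0, 0], [0, 0, 0, 0, 0, 0, 0], [0.6, 0, 0, 0, 0, 0, 0], [0.6, 0, 0, 0, 0, 0, 0]]

```text
t: 38.52
eef_pos: [0.6189, 0.0345, 0.0976]
tcp_rot: [3.139, 0.117, 0.001]
ft_force: [0.8, -0.5, 0.3]
opening: 0.602
```

>>> jog_arm:
  steps:
    - [[0.6, 0, 0, 0, 0, 0, 0], [0.6, 0, 0, -25, 0, 0, 0], [0.6, 0, 0, -40, 0, 0, 0], [0.6, 0, 0, -40, 0, 0, 0], [0.6, -40, 0, 0, 0, 0, 0], [0.6, -40, -4, 0, 0, 0, 0], [0.6, -40, -10, 0, 0, 0, 0], [0.6, 0, 0, 0, 0, 0, 0]]

```text
t: 39.52
eef_pos: [0.4954, 0.0402, 0.2014]
tcp_rot: [-3.139, -0.118, 0.003]
ft_force: [0.9, -0.7, 0.3]
opening: 0.605
```

Run:
```python
from h import *
p,d=look("t5",(190,130,310,260),"top",4);C=cloud("top",d)
blobs(C,.113,.135,(205,145,290,190),20);blobs(C,.018,.035,(190,205,305,262))
p,d=cams.get_image("scene");C=cloud("scene",d);blobs(C,.018,.035,(265,195,310,245),15);blobs(C,.1185,.13,(215,180,250,215),10)
plan((.4188,.1434,.08,4.7),(.4188,.1434,-.0022,4.7))
```

```text
[266 153  18   5  32] [ 6.520e-01 -5.000e-04  1.155e-01]
[214 156  11  19  42] [0.6244 0.1628 0.1157]
[231 237   7   6  36] [0.4134 0.1115 0.0241]
[287 223   9   6  47] [0.4072 0.1208 0.0231]
[215 180  32   6  74] [ 0.6172 -0.0342  0.1245]
[228 193   9   6  35] [0.6151 0.0388 0.1207]
t 39.62 at [0.4983 0.0395 0.2025] yaw 4.28 tiltz [ 1.5e-03 -3.0e-04 -1.0e+00] F [ 1.   0.2 -0.1] op 0.599
turn z -0.4 shift [ -70.7 -110.1  122.5]
turn z -0.0 shift [ 0.   0.  82.2]
```

View pics/t5.png

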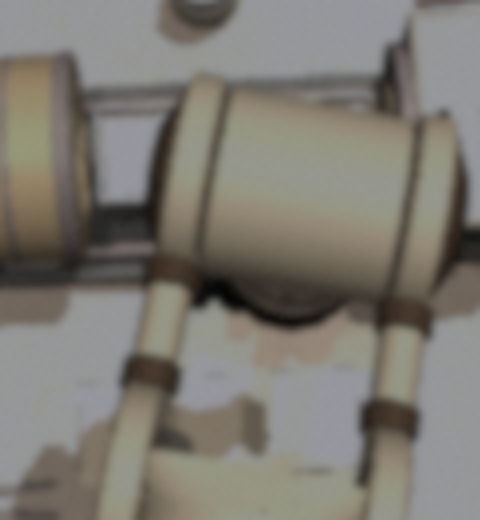

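Disc 1 is on the paddle; disc 2 was knocked to about (0.41,0.115). Move the arm aside for a clean look.

>>> jog_arm:
  steps:
    - [[0.6, 0, 45, 0, 0, 0, 0], [0.6, 0, 45, 0, 0, 0, 0], [0.6, 0, 45, 0, 0, 0, 0], [0.6, 0, 45, 0, 0, 0, 0], [0.6, 0, 45, 0, 0, 0, 0], [0.6, 0, 45, 0, 0, 0, 0], [0.6, 0, 0, 0, 0, 0, 0], [0.6, 0, 0, 0, 0, 0, 0]]

```text
t: 40.62
eef_pos: [0.5185, -0.2297, 0.2019]
tcp_rot: [-3.139, -0.117, -0.0]
ft_force: [0.4, 1.0, -0.4]
opening: 0.599
```

Run:
```python
from h import *
p,d=look("t6",(190,130,310,260),"top",4);C=cloud("top",d)
blobs(C,.117,.135,(205,145,290,190),20);blobs(C,.013,.035,(190,205,305,270),30)
plan()
```

```text
[257 160  11  11  99] [0.6174 0.0345 0.1216]
[227 237  11  11  91] [0.4072 0.1157 0.0234]
t 40.67 at [ 0.5184 -0.2291  0.2019] yaw 4.31 tiltz [-0.e+00  5.e-04 -1.e+00] F [0.3 0.4 0.3] op 0.601
```

View pics/t6.png

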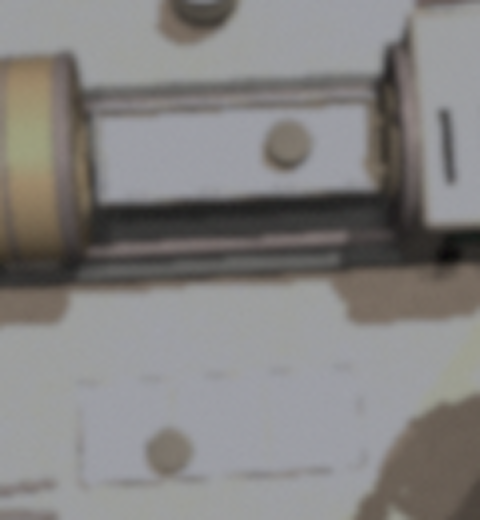

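Disc 1 lies flat on the paddle (crop 288,145); disc 2 is at (0.4072,0.1157), still on the tile (crop 169,452).

Run:
```python
from h import *
plan((.4072,.1157,.2019,4.3),(.4072,.1157,-.0022,4.3))
```

```text
t 40.67 at [ 0.5184 -0.2291  0.2019] yaw 4.31 tiltz [-0.e+00  5.e-04 -1.e+00] F [0.3 0.4 0.3] op 0.601
turn z 0.0 shift [ -85.  -352.2   -0. ]
turn z -0.0 shift [  0.    0.  204.1]
```

>>> jog_arm:
  steps:
    - [[0.6, -9, -39, 0, 0, 0, 0], [0.6, -9, -39, 0, 0, 0, 0], [0.6, -9, -39, 0, 0, 0, 0], [0.6, -9, -39, 0, 0, 0, 0], [0.6, -9, -39, 0, 0, 0, 0], [0.6, -10, -39, 0, 0, 0, 0], [0.6, -10, -39, 0, 0, 0, 0], [0.6, -10, -39, 0, 0, 0, 0]]

```text
t: 41.68
eef_pos: [0.419, 0.0781, 0.2022]
tcp_rot: [-3.139, -0.12, -0.001]
ft_force: [-0.2, -1.0, 0.1]
opening: 0.599
```

>>> jog_arm:
  steps:
    - [[0.6, -10, -40, 0, 0, 0, 0], [0.6, 0, 0, 40, 0, 0, 0], [0.6, 0, 0, 45, 0, 0, 0], [0.6, 0, 0, 40, 0, 0, 0], [0.6, 0, 0, 30, 0, 0, 0], [0.6, 0, 0, 5, 0, 0, 0], [0.6, 0, 0, 0, 0, 0, 0], [0.6, 0, 0, 0, 0, 0, 0]]

```text
t: 42.68
eef_pos: [0.4083, 0.1152, 0.0436]
tcp_rot: [3.139, 0.118, 0.005]
ft_force: [0.9, 0.6, -0.6]
opening: 0.6
```

Run:
```python
from h import *
plan((.4072,.1157,-.0022,4.3))
p,d=cams.get_image("scene");C=cloud("scene",d);blobs(C,.018,.035,(265,195,310,245),15)
```

```text
t 42.67 at [0.4083 0.1152 0.0436] yaw 4.3 tiltz [ 0.0032  0.     -1.    ] F [ 0.9  0.6 -0.6] op 0.6
turn z -0.0 shift [-1.1 -0.6 45.8]
[287 223   9   7  45] [0.4081 0.1211 0.0229]
```

>>> jog_arm:
  steps:
    - [[0.6, -1, -0.5, 20, 0, 0, 0], [0.6, 0, 0, 16, 0, 0, 0], [0.6, 0, 0, 8, 0, 0, 0], [0.6, 0, 0, 0, 0, 0, 0], [0.6, 0, 0, 0, 0, 0, 0], [0, 0, 0, 0, 0, 0, 0], [0, 0, 0, 0, 0, 0, 0], [0, 0, 0, 0, 0, 0, 0]]

```text
t: 43.72
eef_pos: [0.4067, 0.1154, -0.0011]
tcp_rot: [3.139, 0.117, 0.002]
ft_force: [-1.7, 0.3, 6.4]
opening: 0.35
```

>>> jog_arm:
  steps:
    - [[0, 0, 0, 0, 0, 0, 0], [0, 0, 0, 0, 0, 0, 0]]

```text
t: 43.98
eef_pos: [0.4066, 0.1155, -0.0011]
tcp_rot: [3.139, 0.117, 0.002]
ft_force: [-1.7, -0.4, 5.4]
opening: 0.346
```

Run:
```python
from h import *
plan((.4072,.1157,.173,4.3),(.6135,.1,.173,4.3),(.6135,.1,.0975,4.3))
```

```text
t 43.98 at [ 0.4066  0.1155 -0.0011] yaw 4.28 tiltz [ 0.0011 -0.     -1.    ] F [-1.7 -0.4  5.4] op 0.346
turn z -0.0 shift [   0.6   -0.2 -174.1]
turn z -0.0 shift [204.5  31.1   0. ]
turn z -0.0 shift [ 0.   0.  75.5]
```

>>> jog_arm:
  steps:
    - [[0, 0, 0, -25, 0, 0, 0], [0, 0, 0, -40, 0, 0, 0], [0, 0, 0, -45, 0, 0, 0], [0, 0, 0, -45, 0, 0, 0], [0, 0, 0, -20, 0, 0, 0], [0, 34, 5, 0, 0, 0, 0], [0, 34, 5, 0, 0, 0, 0], [0, 34, 5, 0, 0, 0, 0]]

```text
t: 44.98
eef_pos: [0.5098, 0.108, 0.1733]
tcp_rot: [3.139, 0.117, 0.001]
ft_force: [-0.3, 0.7, -0.2]
opening: 0.347
```

>>> jog_arm:
  steps:
    - [[0, 34, 5, 0, 0, 0, 0], [0, 34, 5, 0, 0, 0, 0], [0, 35, 6, 0, 0, 0, 0], [0, 0, 0, 0, 0, 0, 0], [0, 0, 0, 0, 0, 0, 0], [0, 0, 0, 0, 0, 0, 0]]

```text
t: 45.72
eef_pos: [0.6118, 0.1001, 0.1732]
tcp_rot: [-3.139, -0.118, 0.001]
ft_force: [0.7, 0.4, -0.5]
opening: 0.345
```

Run:
```python
from h import *
plan((.6135,.1,.098,4.3))
```

```text
t 45.73 at [0.6118 0.1001 0.1732] yaw 4.29 tiltz [-3.e-04  1.e-04 -1.e+00] F [ 0.7  0.4 -0.5] op 0.345
turn z -0.0 shift [ 1.7  0.2 75.2]
```

>>> jog_arm:
  steps:
    - [[0, 1.5, 0, 30, 0, 0, 0], [0, 0, 0, 25, 0, 0, 0], [0, 0, 0, 14, 0, 0, 0], [0, 0, 0, 6, 0, 0, 0], [0, 0, 0, 0, 0, 0, 0], [0, 0, 0, 0, 0, 0, 0], [0.6, 0, 0, 0, 0, 0, 0], [0.6, 0, 0, 0, 0, 0, 0]]

```text
t: 46.72
eef_pos: [0.6145, 0.0999, 0.0986]
tcp_rot: [3.139, 0.117, 0.002]
ft_force: [0.5, 0.1, -0.2]
opening: 0.596
```

>>> jog_arm:
  steps:
    - [[0.6, 0, 0, 0, 0, 0, 0], [0.6, 0, 0, -25, 0, 0, 0], [0.6, 0, 0, -45, 0, 0, 0], [0.6, 0, 0, -50, 0, 0, 0], [0.6, 0, 0, -50, 0, 0, 0], [0.6, 0, 40, -20, 0, 0, 0], [0.6, 0, 45, 0, 0, 0, 0], [0.6, 0, 45, 0, 0, 0, 0]]

```text
t: 47.72
eef_pos: [0.624, -0.0309, 0.2886]
tcp_rot: [3.139, 0.118, 0.002]
ft_force: [-0.2, -1.2, -0.1]
opening: 0.603
```

>>> jog_arm:
  steps:
    - [[0.6, -10, 45, 0, 0, 0, 0], [0.6, -10, 45, 0, 0, 0, 0], [0.6, -10, 45, 0, 0, 0, 0], [0.6, 0, 45, 0, 0, 0, 0], [1, 0, 0, 0, 0, 0, 0], [1, 0, 0, 0, 0, 0, 0], [1, 0, 0, 0, 0, 0, 0]]

```text
t: 48.6
eef_pos: [0.6075, -0.2101, 0.2881]
tcp_rot: [-3.139, -0.12, -0.0]
ft_force: [-0.3, 0.1, -0.6]
opening: 0.997
```

Run:
```python
from h import *
p,d=cams.get_image("top");C=cloud("top",d)
cv2.imwrite("pics/t7.png",cv2.resize(p[110:270,110:480,::-1],None,fx=2,fy=2))
blobs(C,.117,.135,(205,145,290,190),20);blobs(C,.013,.035,(190,205,305,270),30)
m=np.zeros(d.shape,bool);m[120:215,120:260]=1;m&=(C[...,2]>.225)&(C[...,2]<.26);print("handle",m.sum(),C[m].mean(0), "raytop",onplane("top",[np.argwhere(m).mean(0)[::-1]],.242))
plan((.5985,.267,.30,4.3),(.5985,.267,.2,4.3))
```

```text
[234 160  11  11  97] [0.6154 0.0999 0.1217]
[257 160  11  11  98] [0.6176 0.0346 0.1211]
handle 84 [0.59784474 0.26557141 0.23941316] raytop [[0.5971908  0.26503848 0.242     ]]
t 48.65 at [ 0.6075 -0.2102  0.2882] yaw 4.37 tiltz [ 2.e-04  1.e-04 -1.e+00] F [-0.4 -0.3  0.7] op 1.0
turn z 0.1 shift [  26.8 -476.5  -11.8]
turn z -0.0 shift [  0.   0. 100.]
```

View pics/t7.png

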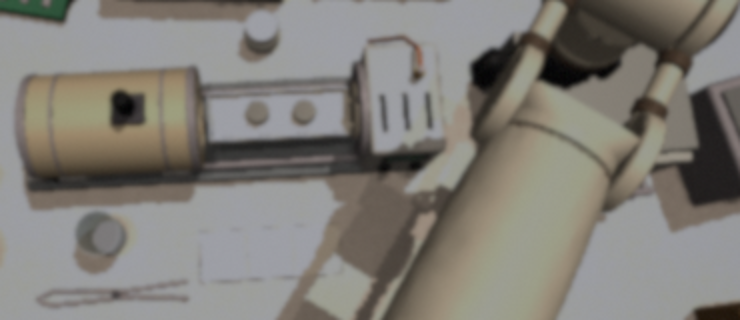

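Both discs are flat on the paddle, (257,113) and (304,112) in the crop; tile empty. Now regrip the furnace handle.

>>> jog_arm:
  steps:
    - [[1, 2.5, -45, 0, 0, 0, 0], [1, 2.5, -45, 0, 0, 0, 0], [1, 2.5, -45, 0, 0, 0, 0], [1, 2.5, -45, 0, 0, 0, 0], [1, 2.5, -45, 0, 0, 0, 0], [1, 2.5, -45, 0, 0, 0, 0], [1, 2.5, -45, 0, 0, 0, 0], [1, 2.5, -45, 0, 0, 0, 0]]

```text
t: 49.65
eef_pos: [0.5999, 0.1515, 0.2883]
tcp_rot: [-3.139, -0.119, -0.001]
ft_force: [0.3, -1.1, -0.4]
opening: 1.0
```

>>> jog_arm:
  steps:
    - [[1, 2.5, -45, 0, 0, 0, 0], [1, 2.5, -45, 0, 0, 0, 0], [1, 0, -25, 0, 0, 0, 0], [1, 0, 0, 0, 0, 0, 0], [1, 0, 0, 0, 0, 0, 0], [1, 0, 0, 0, 0, 0, 0]]

```text
t: 50.4
eef_pos: [0.597, 0.2632, 0.2881]
tcp_rot: [3.139, 0.115, 0.0]
ft_force: [-0.4, 0.1, -0.5]
opening: 1.0
```

Run:
```python
from h import *
plan((.5975,.2655,.2,4.3))
```

```text
t 50.4 at [0.597  0.2632 0.2881] yaw 4.21 tiltz [ 1.e-04 -2.e-04 -1.e+00] F [-0.4  0.1 -0.5] op 1.0
turn z -0.1 shift [ 0.7 -2.3 88.1]
```

>>> jog_arm:
  steps:
    - [[1, 0.5, -2, 30, 0, 0, 0], [1, 0, 0, 30, 0, 0, 0], [1, 0, 0, 20, 0, 0, 0], [1, 0, 0, 8, 0, 0, 0], [1, 0, 0, 0, 0, 0, 0], [0, 0, 0, 0, 0, 0, 0], [0, 0, 0, 0, 0, 0, 0], [0, 0, 0, 0, 0, 0, 0]]
  newtons: 50

```text
t: 51.4
eef_pos: [0.5975, 0.2662, 0.2006]
tcp_rot: [-3.139, -0.117, -0.002]
ft_force: [0.0, -0.5, 0.4]
opening: 0.377
```

>>> jog_arm:
  steps:
    - [[0, 0, 0, 0, 0, 0, 0], [0, 0, 0, 0, 0, 0, 0], [0, 0, 0, 0, 0, 0, 0], [0, 0, 0, 0, 0, 0, 0]]

```text
t: 51.9
eef_pos: [0.5974, 0.2666, 0.2008]
tcp_rot: [-3.138, -0.117, -0.002]
ft_force: [-1.8, 2.9, 5.3]
opening: 0.271
```

>>> jog_arm:
  steps:
    - [[0, 0, 5, 0, 0, 0, 0], [0, 0, 10, 0, 0, 0, 0], [0, 0, 14, 0, 0, 0, 0], [0, 0, 16, 0, 0, 0, 0], [0, 0, 16, 0, 0, 0, 0], [0, 0, 16, 0, 0, 0, 0], [0, 0, 16, 0, 0, 0, 0], [0, 0, 16, 0, 0, 0, 0]]

```text
t: 52.9
eef_pos: [0.6058, 0.1583, 0.2008]
tcp_rot: [-3.137, -0.118, -0.003]
ft_force: [0.7, 6.7, 5.3]
opening: 0.27
```

>>> jog_arm:
  steps:
    - [[0, 0, 16, 0, 0, 0, 0], [0, 0, 16, 0, 0, 0, 0], [0, 0, 16, 0, 0, 0, 0], [0, 0, 16, 0, 0, 0, 0], [0, 0, 12, 0, 0, 0, 0], [0, 0, 6, 0, 0, 0, 0], [0, 0, 4, 0, 0, 0, 0], [0, 0, 2, 0, 0, 0, 0]]

```text
t: 53.9
eef_pos: [0.6126, 0.07, 0.2008]
tcp_rot: [-3.138, -0.117, -0.003]
ft_force: [-0.3, 4.5, 5.0]
opening: 0.271
```

Expect home near y≈0.053; creep.

>>> jog_arm:
  steps:
    - [[0, 0, 4, 0, 0, 0, 0], [0, 0, 4, 0, 0, 0, 0], [0, 0, 4, 0, 0, 0, 0], [0, 0, 3, 0, 0, 0, 0], [0, 0, 2, 0, 0, 0, 0], [0, 0, 0, 0, 0, 0, 0]]

```text
t: 54.65
eef_pos: [0.6139, 0.0529, 0.2008]
tcp_rot: [-3.139, -0.117, -0.003]
ft_force: [0.9, 3.3, 4.5]
opening: 0.271
```

>>> jog_arm:
  steps:
    - [[0, 0, 2, 0, 0, 0, 0], [0, 0, 2, 0, 0, 0, 0], [0, 0, 0, 0, 0, 0, 0]]

```text
t: 55.02
eef_pos: [0.6139, 0.0529, 0.2008]
tcp_rot: [-3.132, -0.119, -0.003]
ft_force: [1.1, 15.6, 5.2]
opening: 0.27
```

>>> jog_arm:
  steps:
    - [[0, 0, 2, 0, 0, 0, 0], [0, 0, 1, 0, 0, 0, 0], [0, 0, 0, 0, 0, 0, 0]]

```text
t: 55.4
eef_pos: [0.6139, 0.0529, 0.2008]
tcp_rot: [-3.127, -0.121, -0.003]
ft_force: [0.2, 24.4, 5.9]
opening: 0.27
```

>>> jog_arm:
  steps:
    - [[0, 0, -4, 0, 0, 0, 0], [0.6, 0, 0, 0, 0, 0, 0], [0.6, 0, 0, 0, 0, 0, 0], [0.6, 0, 0, 0, 0, 0, 0], [0.6, 0, 0, -30, 0, 0, 0], [0.6, 0, 0, -40, 0, 0, 0], [0.6, 0, 0, -40, 0, 0, 0], [0.6, -20, 20, 0, 0, 0, 0]]

```text
t: 56.4
eef_pos: [0.5969, 0.0281, 0.3144]
tcp_rot: [3.138, 0.119, 0.012]
ft_force: [-0.6, -0.1, -0.1]
opening: 0.604
```

>>> jog_arm:
  steps:
    - [[0.6, -40, 20, 0, 0, 0, 0], [0.6, -40, 20, 0, 0, 0, 0], [0.6, -40, 20, 0, 0, 0, 0], [0.6, -40, 20, 0, 0, 0, 0], [0.6, -40, 20, 0, 0, 0, 0], [0.6, 0, 0, 0, 0, 0, 0], [0.6, 0, 0, 0, 0, 0, 0], [0.6, 0, 0, 0, 0, 0, 0]]

```text
t: 57.4
eef_pos: [0.4035, -0.086, 0.3099]
tcp_rot: [-3.139, -0.119, 0.0]
ft_force: [-0.8, 0.1, 0.0]
opening: 0.6
```

Run:
```python
from h import *
p,d=cams.get_image("top");C=cloud("top",d)
a=p[110:270,110:480,::-1]
p2,d2=cams.get_image("scene");b=p2[100:330,140:340,::-1]
a=cv2.resize(a,None,fx=1.6,fy=1.6);b=cv2.resize(b,None,fx=1.4,fy=1.4)
o=np.zeros((a.shape[0]+b.shape[0],max(a.shape[1],b.shape[1]),3),np.uint8);o[:a.shape[0],:a.shape[1]]=a;o[a.shape[0]:,:b.shape[1]]=b
cv2.imwrite("pics/f.png",o)
m=np.zeros(d.shape,bool);m[120:215,200:300]=1;m&=(C[...,2]>.232)&(C[...,2]<.25);print("handle",m.sum(),C[m].mean(0))
m=np.zeros(d.shape,bool);m[170:265,365:480]=1;m&=(C[...,2]>.112)&(C[...,2]<.128)
q=C[m]; th=np.radians(6.1); lx=q[:,:2]@[np.cos(th),np.sin(th)]; print("panel",lx.min() if len(q) else None,len(q))
plan()
```

```text
handle 82 [0.61437046 0.05324194 0.23967759]
panel 0.4463328310070615 612
t 57.5 at [ 0.4034 -0.086   0.3098] yaw 4.34 tiltz [-5.e-04  3.e-04 -1.e+00] F [-0.8 -0.3 -0.2] op 0.6
```

View pics/f.png

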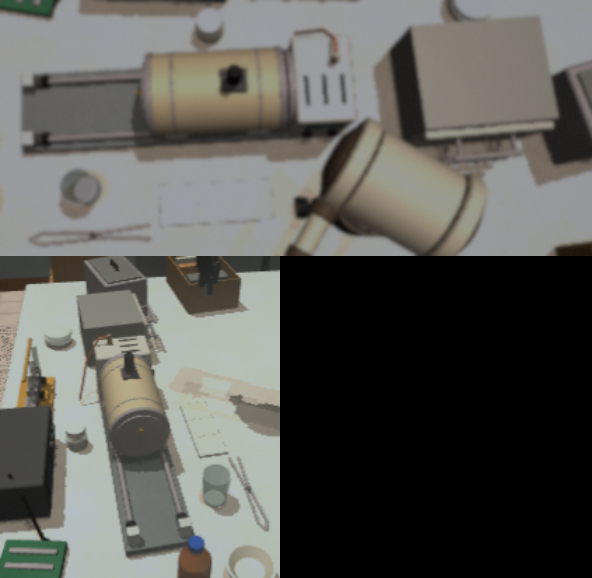

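```bash
python3 -c "
from station import bot
print(bot.job_done())"
```

```text
the job is handed in; nothing more can be done
None
```

The job is done and handed in at about 57.5 s of the 210 s allowed. I parked the furnace, moved both fired bars into the drawer and both discs onto the paddle, and shut the drawer. I then slid the furnace home over the loaded paddle.

**Last checks, all passed:**
- **Discs:** both measured flat and well inside the rims before the furnace covered them, tops about 15 mm above the paddle floor.
- **Furnace:** reached its hard stop at about 24 N. The handle moved about 213 mm from park to home, against a nominal 215 mm.
- **Bars:** both seen flat in the drawer just before it was shut.
- **Drawer:** pushed to its stop at about 51 N of finger force. The front panel was then measured about 15 mm (its own thickness) ahead of the cabinet edge, so it is shut.
- **Robot and bench:** the arm is clear of everything, and nothing else looked moved in the last pictures. I judged that by eye and did not measure it.

**What disagreed or went wrong:**
- The fingertips turned out to sit about 15–20 mm behind the reported tool point, not 14 mm ahead of it. My first two tries at a bar closed above it and disturbed nothing. I then corrected the height from the camera depth.
- One disc was knocked aside on the tile while the arm was away. I found it again and placed it.

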